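Turn the soap slab ridges-up against the drawer box and set the soap on it

ROBOT

A 7-joint arm with a two-finger parallel gripper is mounted at the origin on the work surface. World frame = base frame: x ahead of the robot, y to its left, z up, the work surface at z = 0. Lengths are in mm, angles in rad, forces in N, time in s.
With the tool pointing down it reaches from about 400 to 875 mm from the base axis. Payload 6.5 kg.
Tool frame: the origin (TCP) lies between the finger pads; the fingertips stand 11 mm ahead of it and the grasp point (between the pads) lies 8 mm behind it; z points along the fingers, x is the direction in which the jaws open and shut, and the axes are right-handed (so a half turn about z gives the same grasp; the last joint's range is limited). The gripper opens to 88 mm and grips with 3 to 60 N. Pads are 18 mm wide; open, the fingers measure 123 mm over their backs; the gripper's body (75 mm by 187 mm) begins 45 mm behind the grasp point.
Start: joints at [-1.269, 0.536, -0.004, 1.538, 0.003, 1.067, -0.071], TCP at [233.711, 606.522, 249.716] pointing down, gripper open.
Joint ranges: [-2.7, 2.7], [-0.37, 2.16], [-1.27, 1.26], [0.24, 2.4], [-1.31, 4.45], [0.19, 1.91], [-2.76, 2.76]. Speed limits (rad/s): [2.39, 2.39, 3.14, 3.14, 3.14, 3.14, 3.14].

INTERFACE

Orientations are given as a 3x3 rotation matrix whose columns are the frame's x, y, z axes.
In Python, from cell import ctrl gives the robot as it stands.
- The arm moves only by the shell command python3 -m pendant 'ROWS' [OPENING]. ROWS is JSON, a list that holds one entry, the list of rows, each a list of 6 numbers: the shift along the tool's x, y, z scaled (see below), then the turn, a rotation vector about the tool's x, y, z scaled (see below). A call has 1 to 5 rows; each row is the pose to reach, as a shift and turn from the pose commanded when the call began, along the tool's axes at that moment, turning the shorter way round; what a row does not reach only later rows make up. The controller multiplies each number of a shift by 100 mm and each number of a turn by 180 degrees. A row lasts 1/10 s, in which the tool goes at most 50 mm and 8.59 degrees, less where a joint would pass 70% of its speed; a pose out of reach is approached as far as the arm can. A call with a number of a shift or a turn outside -1 to 1 is refused whole. A call with a gripper value outside its range is refused whole. OPENING is the gripper's target within -1 to 1 (fully open at 1, half-way at 0, shut at -1), set as the call begins (- or left out, the last holds). The fingers move at their own pace and stop on an object; the grip force is fixed at half the most. Time passes only in rows, so rows that repeat a pose let the fingers close. It gives the time, the measured TCP pose, the force and the opening at its end, in the units of the state.
- ctrl.get_state(): the state, without advancing time (a new reading comes with each control period).
- ctrl.capture(name): name is "scene" or "top" or "wrist"; returns the picture (420x560x3 uint8, blue, green, red); there is no depth.
- ctrl.camera_info(name): a dict with "fovy" (degrees; the focal length in pixels is half the picture's height over the tangent of half this angle, whatever the lens; pixels are square), "cx", "cy" (the principal point, pixels), "rvec" (rotation vector, rad) and "tvec" (3), from world to camera coordinates, as OpenCV has them. Camera axes: x right, y down, z forward; pixel columns grow to the right and rows downward; lengths in mm; the calibration is good to about 2 mm. A picture is of the moment at which its call begins: read the wrist's pose just before it. camera_info takes no time and is no camera call; for the wrist camera it gives the pose at the moment of the call.
- ctrl.sign_off(): hands the job in, once; it reports no verdict.
Trained networks look in the newest picture that a camera, given by its name, has taken for a name from the list of things; names that differ only in an ending like _2 or _b are one class to them, and where a whole thing is asked for, a point or a joint stands for the part that bears it (a point fixed in the world has none). Each returns a list of dicts, best first, with "score" (0 to 1); they miss things now and then, are a little off and sometimes report something else, mostly with a low value. They report only what shows in the picture. A call takes as long as a camera call.
- ctrl.recognise(camera, target): "at" ([x, y, z] in mm, in world coordinates, good to about 4 mm: the middle of the surface that is visible of it).
- ctrl.regions_of(camera, target): "region" (420x560 bool, what is visible of it).
The state is a dict: "clock": time; "joints": joint angles; "qvel": joint speeds; "tau": joint torques, N m; "ee_pos": TCP position; "ee_rot": TCP orientation; "contact_force": force on the tool from outside, world axes, zero at the start; "torque": the same for the moment, N m; "finger_gap": finger opening in mm.
Only numpy, scipy, OpenCV 4.12 (cv2) and the standard library are available. Lean on these libraries where they do the work, as an engineer would, in place of code of your own. Each camera call takes 0.05 s, during which the arm holds its last target.

TASK

The slate soap slab was left to dry, propped against the front of the drawer box with its ridges facing down. Push its foot in against the box until it stands upright on the counter, then tip it over towards you and lower it gently, without letting it slap down, so that it lies flat on the counter with the ridges up, still in front of the box. Then set the bar of soap gently on the middle of the ridges, lying on its broad face, and leave the mirror and everything else on the counter where they are.

Things in the scene. Friction and masses are not known exactly. Their poses are not given: they have to be found in the camera images.
- slab_mid (a point): Loose dark slate soap slab, 130 (own x) x 110 mm (own y), 0.3 to 0.5 kg: a 14 mm plate with five ridges, 4 mm high, 10 mm wide, 20 mm apart, along own x, ending 10 mm short of the edges, on ONE face only (18 mm over all); the other face is smooth. The point is the plate's centre, 7 mm from the smooth face and 11 mm from the ridge tops; own z points out of the ridged face.
- box_front (a point): Middle of the front top edge of the walnut drawer box, which does not move: 150 mm deep, 340 mm wide, 60 mm tall, its flush front a plain upright wall facing the robot. Axes: x level, into the box, away from the robot; y level, along the front edge; z up.
- soap_mid (a point): Loose bar of soap, cream, 85 mm (own x) x 55 mm (own y) x 28 mm tall, mass 0.11 kg, lying flat on the counter to the left or right, in front of the drawer box. The point is its centre, 14 mm above its underside; own z up.
- mirror_mid (a point): Centre of the glass of the round pull-out mirror, 150 mm across, 12 mm thick, upright, facing the robot (own -x). It hangs 250 mm above the counter (lower rim at 175 mm), over the box, glass 40 to 65 mm behind the box's front, on a telescopic arm from a post behind the box; it slides along the arm if bumped with more than about 8 N.
- jar: Bystander, leave alone: lidded orange ceramic jar, 98 mm across, 128 mm tall, on the counter to the left of the drawer box. Origin at the centre of its underside.
- ironstand: Bystander, leave alone: black aluminium stand, 220 x 85 mm, with a hair straightener 280 mm long lying in it, 60 mm tall, near the right end of the counter. Origin at the centre of its underside.
- perfumetray: Bystander, leave alone: shallow clear glass tray, 130 x 200 mm, 18 mm tall, to the right of the drawer box. Origin at the centre of its underside.
- scent_square: Bystander, leave alone: square amber perfume bottle, 97 mm tall, on the glass tray. Origin at the centre of its underside.
- scent_round: Bystander, leave alone: round green perfume bottle, 60 mm across, 100 mm tall, on the glass tray. Origin at the centre of its underside.
- hairbrush: Bystander, leave alone: wooden-handled paddle hairbrush, 225 mm long, 33 mm high, laid crosswise (roughly along world y) close to the robot, bristles up; its own x runs from handle to paddle. Origin at the centre of its underside.
- lotion: Bystander, leave alone: white pump bottle of lotion, 62 mm across, 180 mm tall, on the counter, on the left or right (it and the soap may have changed places). Origin at the centre of its underside.
- ringdish: Bystander, leave alone: small white ring dish, 70 mm across, 18 mm tall, on the top of the drawer box near its left end. Origin at the centre of its underside.
- slab: The same slab; origin and axes as slab_mid. At the start it is propped, ridges down, on the front top edge of the drawer box, 35 degrees from level: its foot, the edge at own -x, is on the counter about 90 mm in front of the box, on the robot's side; own x points from the foot up to the raised edge. Its foot slides on the counter when its low end face is pushed, and the slab then rides up over the box edge.
- soap: The soap bar itself; origin at the centre of its underside, axes as soap_mid.

How it is judged:
By the outcome, as a careful person would: the job done as asked, in the order asked, and still so for the second after the job is handed in, with the robot touching nothing.
It also fails if it takes over 70 s, if anything falls off the work surface, if the arm or the gripper's body presses on something with over 40 N, if the wrist force passes 120 N, or if a joint passes its speed limit or range.

## Working session

There is one attempt and no reset: what is moved stays moved. The work goes in short steps, Python scripts to look and compute and a shell command to move; the robot and the scene stay as the last step left them, time stands still between calls to the robot, and variables do not carry over. Pictures are saved under pics/ and viewed, and the job is handed in when it is done.

```bash
ls; mkdir -p pics; python3 - <<'E'
from cell import ctrl
import cv2
s=ctrl.get_state();print(s)
for c in("scene","top","wrist"):
    cv2.imwrite(f"pics/{c}0.png",ctrl.capture(c)); print(c,ctrl.camera_info(c))
for c in("scene","top"):
  for n in["slab_mid","box_front","soap_mid","mirror_mid","jar","lotion","hairbrush","perfumetray","ironstand"]:
    print(c,n,[(r["score"],r["at"]) for r in ctrl.recognise(c,n)][:2])
E
```

```text
pics
{'clock': 0.0, 'joints': array([-1.26921416,  0.53715748, -0.00442857,  1.53884081,  0.0025792 ,
        1.06730043, -0.07120839]), 'qvel': array([-0.0012859 , -0.00219283, -0.0023369 , -0.00156638,  0.00139951,
       -0.0003299 ,  0.0001183 ]), 'tau': array([-1.06930844e-05, -5.70991659e+01,  9.90795158e-01, -2.51599610e+01,
       -5.62214025e-02,  1.78820884e-02,  1.70617814e-04]), 'ee_pos': array([233.50982258, 605.98237335, 248.85738102]), 'ee_rot': array([[ 3.59504566e-01,  9.33143189e-01, -5.05515012e-04],
       [ 9.33141784e-01, -3.59504904e-01, -1.62346697e-03],
       [-1.69666227e-03,  1.11926607e-04, -9.99998554e-01]]), 'contact_force': array([ 0.87195148,  0.59619838, -0.4339363 ]), 'torque': array([ 0.02530725, -0.03878946,  0.02189618]), 'finger_gap': 88.07270800247542}
scene {'fovy': 46.73641035586626, 'cx': 287.42622254085796, 'cy': 213.97543293341516, 'rvec': array([ 2.41319281,  0.75957184, -0.23864089]), 'tvec': array([-404.36583201, -183.68352378, 1622.69568432])}
top {'fovy': 49.48600306311662, 'cx': 275.5262818516791, 'cy': 211.38692908119717, 'rvec': ar
[... 547 characters left out ...]
 116.0])]
scene hairbrush [(0.92, [362.2, -194.3, 22.8]), (0.58, [641.8, -391.4, 4.5])]
scene perfumetray [(0.65, [646.4, -391.6, 2.3]), (0.54, [657.1, 346.3, 90.4])]
scene ironstand [(0.81, [369.3, -502.7, 39.8]), (0.15, [583.8, 64.0, 39.8])]
top slab_mid [(0.9, [600.1, 79.2, 49.3])]
top box_front [(0.81, [693.7, 10.8, 60.5])]
top soap_mid [(0.88, [464.2, 311.2, 28.8])]
top mirror_mid [(0.8, [684.8, 2.5, 268.8])]
top jar [(0.6, [647.1, 367.3, 103.4]), (0.29, [685.7, 4.0, 269.0])]
top lotion [(0.78, [463.1, -306.4, 123.6])]
top hairbrush [(0.68, [358.4, -197.3, 22.3])]
top perfumetray [(0.94, [630.7, -388.5, 0.8])]
top ironstand [(0.92, [354.8, -484.2, 42.3]), (0.17, [464.6, -306.8, 120.7])]
```

View pics/scene0.png

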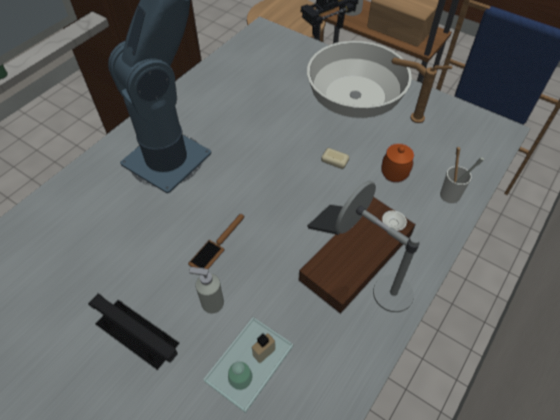

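View pics/top0.png

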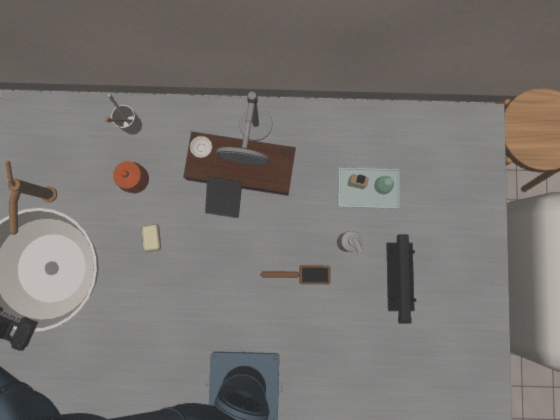

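View pics/wrist0.png

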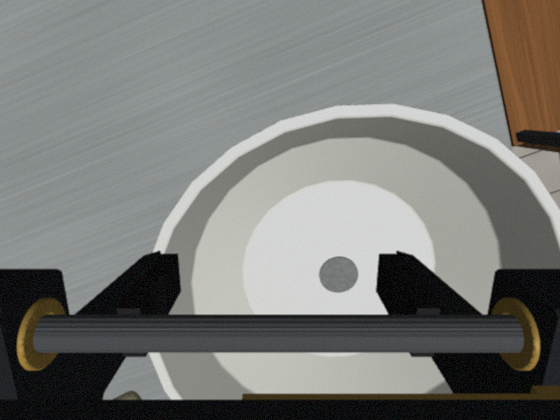

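The scene view shows the slab at about (330,220), propped on the box front. In the top view it is at about (223,197), with the soap at (151,237) and the brush handle end at (263,274). Next I'll measure it precisely.

```bash
cat > h.py <<'E'
import numpy as np, cv2
from cell import ctrl
def cam(n):
    i=ctrl.camera_info(n); R=cv2.Rodrigues(np.array(i["rvec"]))[0]; f=210/np.tan(np.radians(i["fovy"])/2)
    return R,np.array(i["tvec"]),f,i["cx"],i["cy"]
def proj(n,P,c=None):
    R,t,f,cx,cy=c or cam(n); p=np.atleast_2d(P)@R.T+t
    return np.c_[f*p[:,0]/p[:,2]+cx,f*p[:,1]/p[:,2]+cy]
def back(n,uv,z,c=None):
    R,t,f,cx,cy=c or cam(n); uv=np.atleast_2d(uv).astype(float)
    d=np.c_[(uv[:,0]-cx)/f,(uv[:,1]-cy)/f,np.ones(len(uv))]@R; C=-R.T@t
    s=(z-C[2])/d[:,2]; return C+d*s[:,None]
E
python3 - <<'E'
from h import *
a=cv2.imread("pics/top0.png")[110:260,110:310]; cv2.imwrite("pics/topc.png",cv2.resize(a,None,fx=4,fy=4,interpolation=cv2.INTER_CUBIC))
a=cv2.imread("pics/scene0.png")[140:320,280:430]; cv2.imwrite("pics/scenec.png",cv2.resize(a,None,fx=4,fy=3.3333,interpolation=cv2.INTER_CUBIC))
for c in("top","scene"):
  ctrl.capture(c)
  for n in["slab","soap","mirror_mid","hairbrush","jar"]:
    r=ctrl.regions_of(c,n)
    if r:
      m=r[0]["region"].astype(np.uint8); cs=max(cv2.findContours(m,0,2)[0],key=cv2.contourArea)
      print(c,n,r[0]["score"],cv2.minAreaRect(cs),cv2.approxPolyDP(cs,3,True).reshape(-1,2).tolist())
E
```

```text
top slab 0.94 ((222.7172393798828, 196.61068725585938), (34.85626220703125, 38.93036651611328), 5.19442892074585) [[208, 176], [206, 211], [237, 217], [241, 183]]
top soap 0.93 ((151.0, 238.0), (28.0, 18.0), 90.0) [[156, 224], [142, 226], [142, 247], [147, 252], [160, 248]]
top mirror_mid 0.68 ((240.09774780273438, 151.4484100341797), (44.71056365966797, 43.23658752441406), 62.1759033203125) [[216, 151], [231, 161], [268, 162], [266, 156], [247, 148], [249, 122], [240, 148], [223, 147]]
top hairbrush 0.72 ((295.4527282714844, 273.72894287109375), (68.8337173461914, 18.025135040283203), 2.2025983333587646) [[330, 268], [302, 265], [297, 272], [261, 275], [298, 277], [302, 283], [328, 283]]
top jar 0.78 ((130.60000610351562, 177.1999969482422), (35.417503356933594, 29.72540855407715), 18.43494987487793) [[120, 163], [113, 174], [117, 185], [129, 192], [143, 189], [148, 181], [145, 170], [132, 162]]
scene slab 0.66 ((324.8648681640625, 216.81080627441406), (28.934221267700195, 28.276626586914062), 9.462322235107422) [[341, 206], [328, 205], [309, 226], [336, 233], [334, 222]]
scene soap 0.69 ((335.0616455078125, 157.33563232421875), (25.39792823791504, 15.566473007202148), 20.556047439575195) [[324, 152], [322, 159], [339, 167], [348, 159], [347, 154], [334, 149]]
scene mirror_mid 0.98 ((360.0000305175781, 206.0), (50.70001220703125, 51.9675178527832), 84.80557250976562) [[371, 180], [362, 182], [342, 206], [336, 221], [339, 232], [348, 230], [361, 216], [388, 228], [366, 210], [375, 191]]
scene hairbrush 0.68 ((218.76358032226562, 242.08946228027344), (19.55707550048828, 72.80206298828125), 42.709388732910156) [[243, 215], [239, 214], [215, 241], [209, 239], [188, 263], [208, 268], [224, 250], [221, 244]]
scene jar 0.68 ((397.300048828125, 162.40000915527344), (31.304948806762695, 39.80200958251953), 26.56505012512207) [[394, 143], [382, 158], [380, 172], [390, 181], [400, 181], [413, 166], [414, 152], [405, 144]]
```

View pics/topc.png

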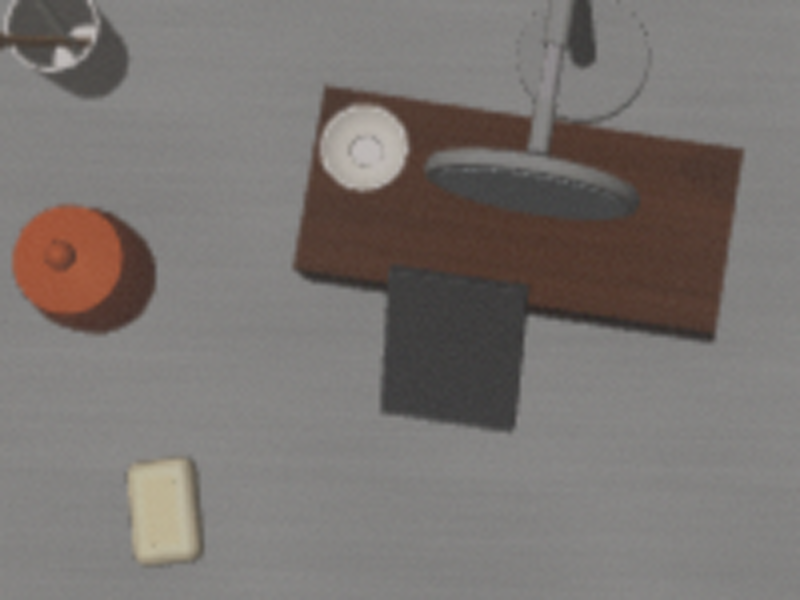

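View pics/scenec.png

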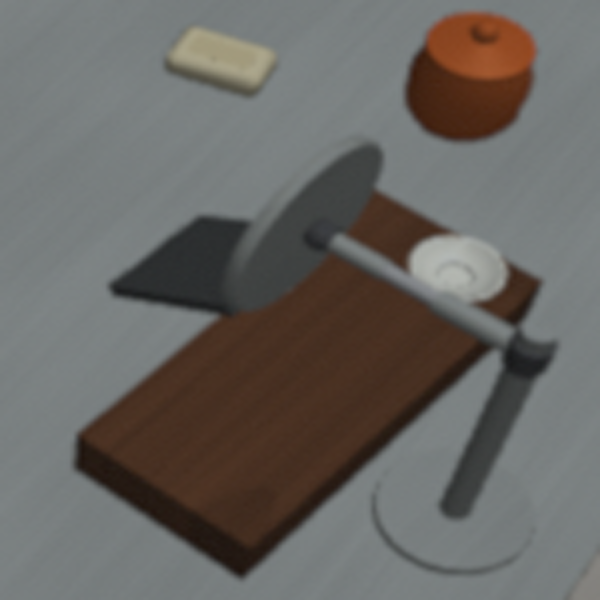

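```bash
python3 - <<'E'
from h import *
from scipy.optimize import least_squares
q=lambda *p:np.array(p)/4.+110
print("front",back("top",q((298,270),(714,332)),60), "back edge",back("top",q((326,88),(742,150)),60))
print("foot",back("top",q((382,412),(514,431)),11.5),"top",back("top",q((389,267),(527,285)),86))
print("foot lit",back("top",q((514,431)),[0,11.5,0][0]))
print("soap",back("top",q((130,466),(188,458),(200,556),(142,563)),24))
print("mirror",back("top",q((428,165),(636,200)),250))
print("brush",back("top",[[261,274],[330,268],[330,283]],20))
# box fit: yaw
print("jar",back("top",q((68,258)),128))
C=cam("top")
def f(v):
    x,y,yaw=v; R=np.array([[np.cos(yaw),-np.sin(yaw)],[np.sin(yaw),np.cos(yaw)]])
    P=np.array([[0,170],[0,-170],[150,170],[150,-170]])@R.T+[x,y]
    return (proj("top",np.c_[P,np.full(4,60)],C)-q((298,270),(714,332),(326,88),(742,150))).ravel()
r=least_squares(f,[680,0,-.1]);print("box",r.x,r.fun)
def g(v):
    x,y,yaw=v; c,s=np.cos(np.radians(35)),np.sin(np.radians(35))
    R=np.array([[np.cos(yaw),-np.sin(yaw),0],[np.sin(yaw),np.cos(yaw),0],[0,0,1]])
    P=np.array([[-14*s,55,14*c],[-14*s,-55,14*c],[-14*s+130*c,55,14*c+130*s],[-14*s+130*c,-55,14*c+130*s]])@R.T+[x,y,0]
    return (proj("top",P,C)-q((382,412),(514,431),(389,267),(527,285))).ravel()
r=least_squares(g,[580,80,-.1]);print("slab foot (counter edge mid), yaw",r.x,r.fun)
E
```

```text
front [[ 656.72881102  207.23399885   60.        ]
 [ 615.6685628  -124.27708387   60.        ]] back edge [[ 804.93982358  191.39160137   60.        ]
 [ 763.13480084 -143.35272804   60.        ]]
foot [[549.57341943 143.39876523  11.5       ]
 [536.81361673  35.34409342  11.5       ]] top [[656.60808287 131.17972094  86.        ]
 [645.22859131  23.11734341  86.        ]]
foot lit [[537.74087351  36.25357057   0.        ]]
soap [[499.56178012 342.53595902  24.        ]
 [507.21195431 296.20878792  24.        ]
 [428.80325931 282.6316046   24.        ]
 [422.03404826 328.7713604   24.        ]]
mirror [[700.91772999  82.19086906 250.        ]
 [680.08648993 -62.57001609 250.        ]]
brush [[ 357.33755233  -43.34188282   20.        ]
 [ 382.00340112 -264.10489179   20.        ]
 [ 334.37263815 -264.76677034   20.        ]]
jar [[649.99503351 367.74424576 128.        ]]
box [ 6.35718862e+02  4.19370990e+01 -1.22810589e-01] [-1.07988586  0.02952191  0.78449188  0.26271953 -0.27090965 -0.15192129
  0.56773172 -0.17815267]
slab foot (counter edge mid), yaw [ 5.52160853e+02  8.83160590e+01 -1.12186895e-01] [-0.13338935 -0.23634886  0.25339373 -0.36303273 -0.25330737  0.13396242
  0.13814648  0.44109991]
```

```bash
cat >> h.py <<'E'
from scipy.spatial.transform import Rotation as Ro
PSI=-0.1228; BO=np.array([635.7,41.9,0.]); BR=Ro.from_euler('z',PSI).as_matrix()
def toB(p): return BR.T@(np.array(p)-BO)
def fromB(p): return BR@np.array(p)+BO
def Rt(alpha,xdir,B=BR):
    """tool tilt alpha deg from vertical (pointing forward-down); xdir: 'y','-y' jaws along box edge, 'x','-x' across"""
    a=np.radians(alpha); z=np.array([np.sin(a),0,-np.cos(a)]); f=np.array([np.cos(a),0,np.sin(a)]); l=np.array([0,1.,0])
    x={'y':l,'-y':-l,'x':f,'-x':-f}[xdir]
    return B@np.c_[x,np.cross(z,x),z]
def rows(targets,p0=None,R0=None):
    s=ctrl.get_state(); p0=s["ee_pos"] if p0 is None else p0; R0=s["ee_rot"] if R0 is None else R0
    for p,R in targets:
        d=R0.T@(np.array(p)-p0)/100; w=Ro.from_matrix(R0.T@R).as_rotvec()/np.pi
        print("row",np.round(np.r_[d,w],3).tolist())
def st():
    s=ctrl.get_state(); a=s["ee_rot"]; print("t",s["clock"],"B",toB(s["ee_pos"]).round(1),"W",s["ee_pos"].round(1),"zB",(BR.T@a[:,2]).round(3),"xB",(BR.T@a[:,0]).round(3),"F",s["contact_force"].round(1),"gap",round(s["finger_gap"],1),"q",s["joints"].round(2))
E
python3 - <<'E'
from h import *
s=ctrl.get_state(); R,t,f,cx,cy=cam("wrist"); C=-R.T@t
print("cam in tool",s["ee_rot"].T@(C-s["ee_pos"]), "cam z in tool",s["ee_rot"].T@R[2], "cam x in tool",s["ee_rot"].T@R[0])
st()
# soap/slab in B
print(toB([552.2,88.3,0]))
# pre-push waypoint: tcp above start
rows([(fromB([-190,36,160]),Rt(20,'y')),(fromB([-190,36,160]),Rt(20,'-y'))])
E
```

```text
cam in tool [  -0.53715906  -69.49556937 -135.41541858] cam z in tool [5.99291173e-05 2.71182899e-01 9.62527834e-01] cam x in tool [ 9.99999997e-01  2.20605589e-05 -6.84775662e-05]
t 1.65 B [-468.1  511.1  249.7] W [233.7 606.5 249.7] zB [ 0.  0. -1.] xB [0.243 0.97  0.   ] F [ 0.6 -0.7 -0.8] gap 87.8 q [-1.27  0.54 -0.    1.54  0.    1.07 -0.07]
[-88.55481762  35.82253865   0.        ]
row [-3.935, 3.851, 0.897, -0.111, 0.014, -0.077]
row [-3.935, 3.851, 0.897, 0.02, 0.16, 0.909]
```

```bash
python3 -m pendant '[[[-0.3,0.3,0,0,0,0],[-0.65,0.65,0,0,0,0],[-0.98,0.96,0,0,0,0],[-0.98,0.96,0,0,0,0]]]'; python3 -m pendant '[[[-0.33,0.33,0,0,0,0],[-0.65,0.65,0,0,0,0],[-0.98,0.96,0,0,0,0],[-0.98,0.96,0,0,0,0]]]';python3 -m pendant '[[[-0.33,0.33,0,0,0,0],[-0.65,0.65,0,0,0,0],[-0.98,0.96,0,0,0,0],[-0.98,0.96,0,0,0,0]]]' ; python3 - <<'E'
from h import *
st(); rows([(fromB([-190,36,160]),Rt(20,'y'))])
E
```

```text
clock: 2.05
ee_pos: [292.2, 474.4, 249.7]
ee_rot: [[0.367, 0.93, 0.002], [0.93, -0.367, -0.004], [-0.003, 0.003, -1.0]]
contact_force: [0.3, 0.8, 0.3]
finger_gap: 87.9
clock: 2.45
ee_pos: [345.2, 349.3, 249.9]
ee_rot: [[0.367, 0.93, 0.001], [0.93, -0.367, -0.003], [-0.002, 0.002, -1.0]]
contact_force: [0.1, 0.2, 1.0]
finger_gap: 88.1
clock: 2.85
ee_pos: [399.0, 224.1, 250.0]
ee_rot: [[0.367, 0.93, 0.001], [0.93, -0.367, -0.002], [-0.001, 0.002, -1.0]]
contact_force: [-0.1, 0.2, -0.1]
finger_gap: 87.9
t 2.85 B [-257.3  151.8  250. ] W [399.  224.1 250. ] zB [ 0.001 -0.001 -1.   ] xB [ 0.25   0.968 -0.001] F [-0.1  0.2 -0.1] gap 87.9 q [-0.73  0.21  0.14  2.03 -0.03  0.9   0.62]
row [-0.952, 0.939, 0.903, -0.11, 0.014, -0.08]
```

```bash
python3 -m pendant '[[[-0.3,0.3,0.2,-0.037,0.005,-0.027],[-0.65,0.64,0.5,-0.074,0.01,-0.054],[-0.95,0.94,0.9,-0.11,0.014,-0.08],[-0.95,0.94,0.9,-0.11,0.014,-0.08],[-0.95,0.94,0.9,-0.11,0.014,-0.08]]]' 0.1; python3 - <<'E'
from h import *
st(); cv2.imwrite("pics/w1.png",ctrl.capture("wrist"))
a=np.radians(20)
# tip lower rear corner height: tcp z - 11cos - 9 sin
for h in (2,):
  z=h+11*np.cos(a)+9*np.sin(a); print("tcp z",z)
rows([(fromB([-140,36,z]),Rt(20,'y'))])
E
```

```text
clock: 3.35
ee_pos: [449.1, 105.4, 158.1]
ee_rot: [[0.115, 0.935, 0.335], [0.993, -0.107, -0.041], [-0.002, 0.338, -0.941]]
contact_force: [-0.0, 0.8, 0.7]
finger_gap: 49.9
t 3.35 B [-193.    40.2  158.1] W [449.1 105.4 158.1] zB [ 0.338  0.    -0.941] xB [-0.008  1.    -0.002] F [-0.   0.8  0.7] gap 49.9 q [-0.7   0.26  0.28  2.35  0.43  0.27  0.62]
tcp z 15.41480011857601
row [-0.063, -0.0, 1.531, -0.001, -0.001, 0.003]
```

View pics/w1.png

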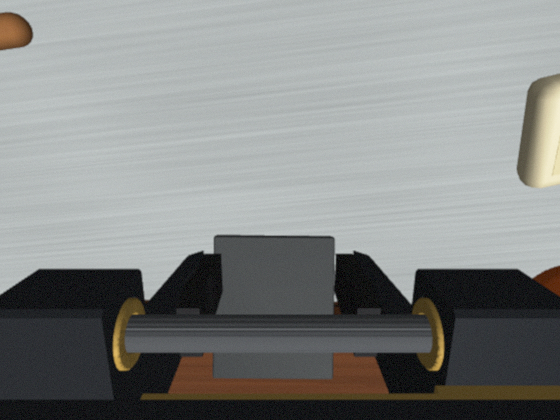

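```bash
python3 -m pendant '[[[-0.03,0,0.3,0,0,0],[-0.06,0,0.6,0,0,0],[-0.06,0,0.9,0,0,0],[-0.06,0,1.0,0,0,0],[-0.06,0,1.0,0,0,0]]]'; python3 - <<'E'
from h import *
st(); rows([(fromB([-142,36,16]),Rt(20,'y')),(fromB([-115,36,16]),Rt(20,'y'))])
E
```

```text
clock: 3.9
ee_pos: [483.6, 96.8, 74.3]
ee_rot: [[0.114, 0.933, 0.342], [0.993, -0.104, -0.047], [-0.008, 0.345, -0.939]]
contact_force: [0.1, -0.5, 0.0]
finger_gap: 48.5
t 3.9 B [-157.7   35.8   74.3] W [483.6  96.8  74.3] zB [ 0.345 -0.005 -0.939] xB [-0.009  1.    -0.008] F [ 0.1 -0.5  0. ] gap 48.5 q [-0.36  0.5  -0.05  2.3   1.4   0.21 -0.3 ]
row [0.005, -0.054, 0.601, 0.001, 0.001, 0.004]
row [0.003, 0.199, 0.695, 0.001, 0.001, 0.004]
```

```bash
python3 -m pendant '[[[0,-0.02,0.15,0,0,0],[0,-0.03,0.3,0,0,0],[0,-0.04,0.45,0,0,0],[0,-0.05,0.58,0,0,0],[0,-0.05,0.58,0,0,0]]]'; python3 - <<'E'
from h import *
st(); rows([(fromB([-142,36,16]),Rt(20,'y')),(fromB([-115,36,16]),Rt(20,'y'))])
cv2.imwrite("pics/w2.png",ctrl.capture("wrist"))
cv2.imwrite("pics/s2.png",cv2.resize(ctrl.capture("scene")[100:300,200:460],None,fx=3,fy=3,interpolation=cv2.INTER_CUBIC))
E
```

```text
clock: 4.4
ee_pos: [497.8, 93.6, 17.2]
ee_rot: [[0.115, 0.933, 0.34], [0.993, -0.105, -0.048], [-0.009, 0.343, -0.939]]
contact_force: [-0.4, 0.1, -0.1]
finger_gap: 48.2
t 4.4 B [-143.1   34.4   17.2] W [497.8  93.6  17.2] zB [ 0.343 -0.006 -0.939] xB [-0.008  1.    -0.009] F [-0.4  0.1 -0.1] gap 48.2 q [-0.24  0.65 -0.16  2.26  1.87  0.28 -0.74]
row [0.016, 0.007, 0.015, 0.0, 0.002, 0.003]
row [0.014, 0.26, 0.108, 0.0, 0.002, 0.003]
```

View pics/w2.png

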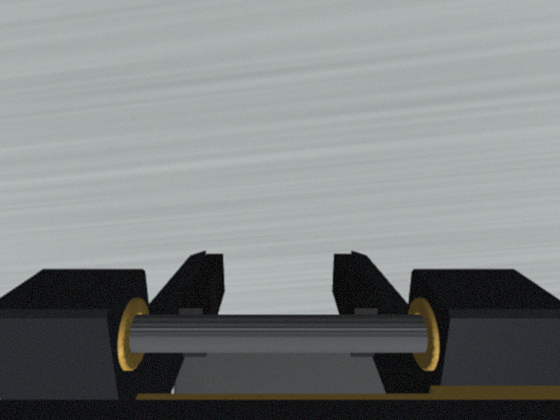

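View pics/s2.png

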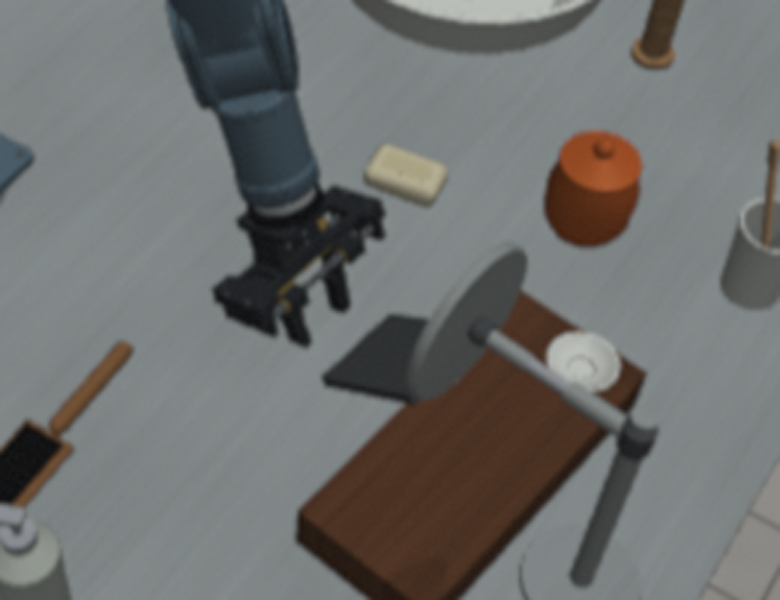

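```bash
python3 -m pendant '[[[0.01,0.07,0.045,0,0,0],[0.016,0.14,0.07,0,0,0.002],[0.016,0.21,0.1,0,0,0.003],[0.016,0.27,0.125,0,0,0.003],[0.016,0.27,0.125,0,0,0.003]]]'; python3 - <<'E'
from h import *
st(); rows([(fromB([-90,36,15.5]),Rt(20,'y'))])
E
```

```text
clock: 5.0
ee_pos: [527.4, 90.1, 15.6]
ee_rot: [[0.124, 0.932, 0.34], [0.992, -0.114, -0.05], [-0.008, 0.344, -0.939]]
contact_force: [-0.3, -0.0, 0.6]
finger_gap: 48.5
t 5.0 B [-113.4   34.6   15.6] W [527.4  90.1  15.6] zB [ 0.344 -0.007 -0.939] xB [ 0.001  1.    -0.008] F [-0.3 -0.   0.6] gap 48.5 q [-0.26  0.67 -0.11  2.2   1.76  0.23 -0.62]
row [0.014, 0.219, 0.082, 0.001, 0.002, 0.0]
```

```bash
python3 -m pendant '[[[0.01,0.05,0.018,0,0,0],[0.01,0.1,0.036,0,0.001,0],[0.01,0.15,0.055,0,0.002,0],[0.01,0.2,0.073,0,0.002,0],[0.01,0.22,0.08,0,0.002,0]]]'; python3 - <<'E'
from h import *
st(); rows([(fromB([-65,36,15.5]),Rt(20,'y'))])
E
```

```text
clock: 5.5
ee_pos: [547.3, 88.4, 14.2]
ee_rot: [[0.12, 0.934, 0.336], [0.993, -0.113, -0.042], [-0.002, 0.339, -0.941]]
contact_force: [-4.3, 1.1, -2.1]
finger_gap: 48.4
t 5.5 B [-93.5  35.3  14.2] W [547.3  88.4  14.2] zB [ 0.339 -0.001 -0.941] xB [-0.002  1.    -0.002] F [-4.3  1.1 -2.1] gap 48.4 q [-0.23  0.69 -0.11  2.15  1.64  0.22 -0.46]
row [0.006, 0.272, 0.084, -0.001, 0.0, 0.001]
```

```bash
python3 -m pendant '[[[0.005,0.06,0.01,0,0,0],[0.006,0.12,0.03,0,0,0],[0.006,0.18,0.05,0,0,0],[0.006,0.24,0.07,0,0,0],[0.006,0.28,0.08,0,0,0]]]'; python3 - <<'E'
from h import *
st(); rows([(fromB([-40,36,15.5]),Rt(20,'y')),(fromB([-40,36,17]),Rt(28,'y'))])
cv2.imwrite("pics/s3.png",cv2.resize(ctrl.capture("scene")[100:300,200:460],None,fx=3,fy=3,interpolation=cv2.INTER_CUBIC))
E
```

```text
clock: 6.0
ee_pos: [576.2, 85.1, 15.8]
ee_rot: [[0.121, 0.934, 0.336], [0.993, -0.113, -0.043], [-0.003, 0.338, -0.941]]
contact_force: [-3.0, -0.0, -5.0]
finger_gap: 48.5
t 6.0 B [-64.4  35.5  15.8] W [576.2  85.1  15.8] zB [ 0.338 -0.002 -0.941] xB [-0.002  1.    -0.003] F [-3. -0. -5.] gap 48.5 q [-0.2   0.7  -0.12  2.09  1.42  0.22 -0.21]
row [0.004, 0.228, 0.085, -0.001, 0.001, 0.001]
row [0.004, 0.233, 0.071, -0.046, 0.001, 0.001]
```

View pics/s3.png

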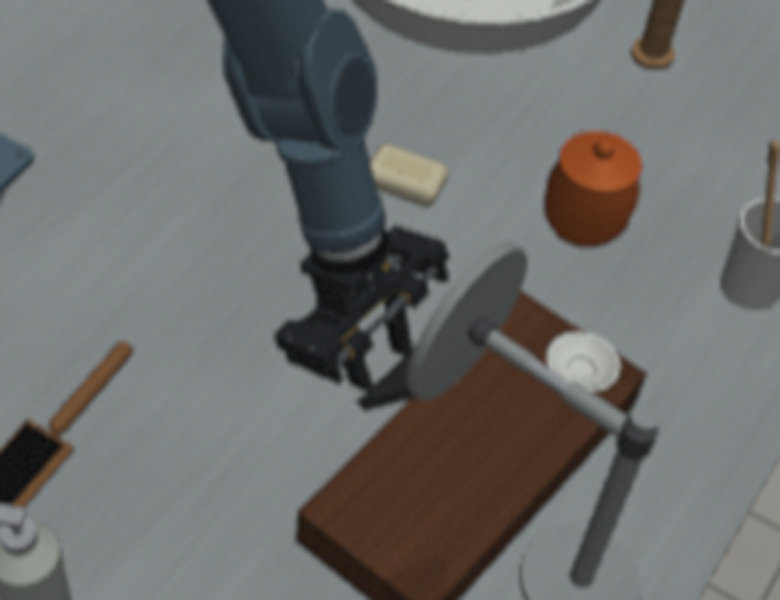

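```bash
python3 -m pendant '[[[0.004,0.05,0.01,-0.012,0,0],[0.004,0.1,0.025,-0.024,0,0],[0.004,0.15,0.04,-0.036,0,0],[0.004,0.2,0.06,-0.046,0.001,0.001],[0.004,0.23,0.068,-0.046,0.001,0.001]]]'; python3 - <<'E'
from h import *
st(); rows([(fromB([-31.5,36,16.5]),Rt(30,'y')),(fromB([-29,36,16.5]),Rt(30,'y'))])
cv2.imwrite("pics/w3.png",ctrl.capture("wrist"))
cv2.imwrite("pics/s4.png",cv2.resize(ctrl.capture("scene")[120:270,280:460],None,fx=4,fy=4,interpolation=cv2.INTER_CUBIC))
E
```

```text
clock: 6.55
ee_pos: [599.0, 82.7, 16.5]
ee_rot: [[0.122, 0.877, 0.465], [0.993, -0.109, -0.055], [0.003, 0.469, -0.883]]
contact_force: [-3.0, 1.5, -6.2]
finger_gap: 48.4
t 6.55 B [-41.5  36.   16.5] W [599.   82.7  16.5] zB [ 0.469  0.003 -0.883] xB [-0.001  1.     0.003] F [-3.   1.5 -6.2] gap 48.4 q [-0.11  0.74 -0.25  2.12  2.03  0.38 -0.78]
row [0.0, 0.088, 0.046, -0.011, -0.001, -0.0]
row [0.0, 0.11, 0.058, -0.011, -0.001, -0.0]
```

View pics/s4.png

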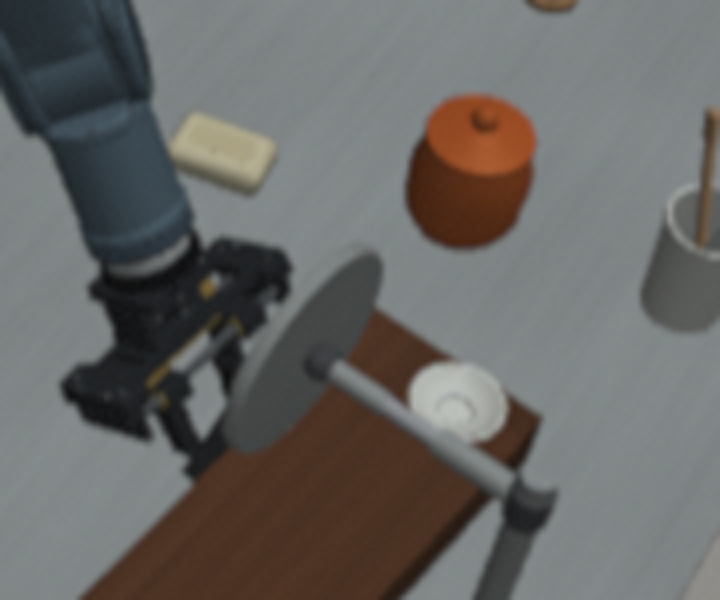

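View pics/w3.png

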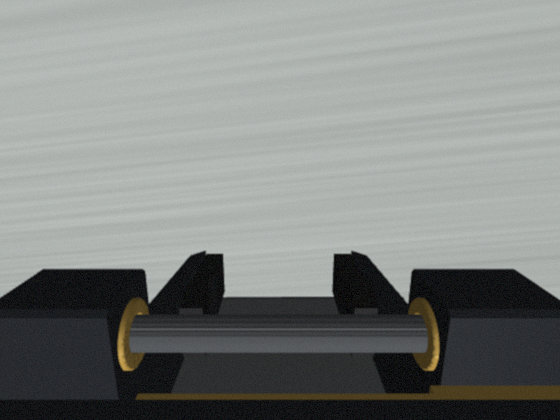

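```bash
python3 -m pendant '[[[0,0.02,0.01,-0.01,0,0],[0,0.04,0.02,-0.02,0,0],[0,0.06,0.03,-0.03,0,0],[0,0.08,0.045,-0.03,0,0],[0,0.085,0.047,-0.03,0,0]]]'; python3 - <<'E'
from h import *
st(); rows([(fromB([-29,36,16.5]),Rt(33,'y')),(fromB([-27,36,16.5]),Rt(33,'y'))])
E
```

```text
clock: 7.15
ee_pos: [610.8, 81.1, 17.6]
ee_rot: [[0.123, 0.828, 0.548], [0.992, -0.103, -0.066], [0.002, 0.552, -0.834]]
contact_force: [-4.1, 0.2, -3.6]
finger_gap: 48.5
t 7.15 B [-29.6  35.9  17.6] W [610.8  81.1  17.6] zB [ 0.552  0.001 -0.834] xB [0.    1.    0.002] F [-4.1  0.2 -3.6] gap 48.5 q [-0.05  0.78 -0.34  2.14  2.21  0.54 -0.93]
row [0.001, -0.002, 0.013, 0.003, -0.0, -0.0]
row [0.001, 0.015, 0.024, 0.003, -0.0, -0.0]
```

```bash
python3 -m pendant '[[[0,0.01,0.008,0,0,0],[0,0.02,0.014,0,0,0],[0,0.03,0.022,0,0,0],[0,0.03,0.022,0,0,0]]]'; python3 - <<'E'
from h import *
st()
for c in("top","wrist"):cv2.imwrite(f"pics/{c}5.png",ctrl.capture(c))
a=cv2.imread("pics/top5.png")[110:260,130:330]; cv2.imwrite("pics/top5c.png",cv2.resize(a,None,fx=4,fy=4,interpolation=cv2.INTER_CUBIC))
E
```

```text
clock: 7.55
ee_pos: [611.5, 81.1, 16.6]
ee_rot: [[0.122, 0.83, 0.544], [0.993, -0.103, -0.065], [0.002, 0.548, -0.836]]
contact_force: [-13.9, -0.4, 3.0]
finger_gap: 48.6
t 7.55 B [-28.9  35.9  16.6] W [611.5  81.1  16.6] zB [ 0.548  0.002 -0.836] xB [-0.001  1.     0.002] F [-13.9  -0.4   3. ] gap 48.6 q [-0.05  0.78 -0.34  2.14  2.2   0.53 -0.92]
```

View pics/top5c.png

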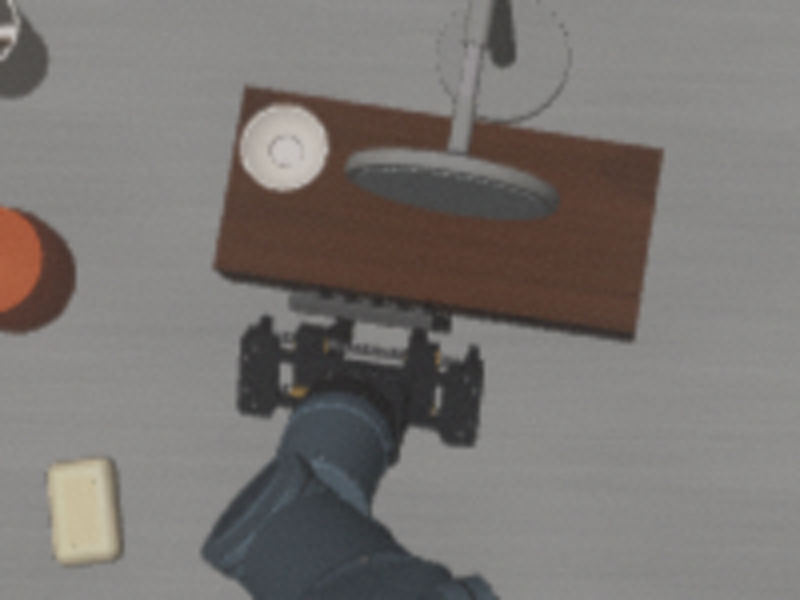

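```bash
python3 - <<'E'
from h import *
P=[fromB([x,y,130]) for x in(-18,-4) for y in(-19,91)]
p=proj("top",P);print((p-[130,110])*4)
a=cv2.imread("pics/top5.png")[170:200,195:250]; cv2.imwrite("pics/top5d.png",cv2.resize(a,None,fx=14,fy=14,interpolation=cv2.INTER_CUBIC))
cv2.imwrite("pics/s5.png",cv2.resize(ctrl.capture("scene")[160:260,300:440],None,fx=5,fy=5,interpolation=cv2.INTER_CUBIC))
E
```

```text
[[438.84985952 314.4313306 ]
 [294.81608266 293.01857418]
 [441.72819961 296.26407774]
 [297.8325675  274.88641495]]
```

View pics/top5d.png

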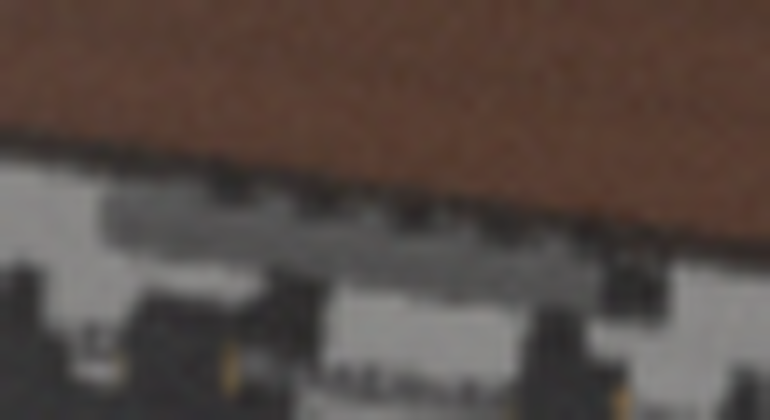

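View pics/s5.png

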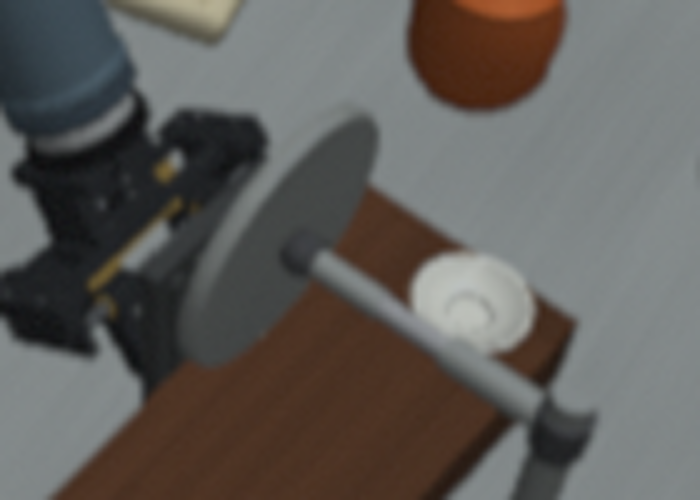

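View pics/wrist5.png

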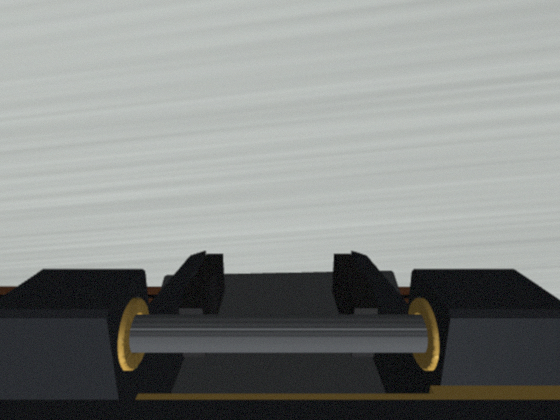

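```bash
python3 - <<'E'
from h import *
uv=np.array([[103,245],[603,310],[600,250],[103,188]])/14+[195,170]
for p in back("top",uv,129): print(toB(p).round(1))
print([toB(p).round(1) for p in back("top",np.array([[0,120],[770,240]])/14+[195,170],60)])
c=cam("wrist")
print([toB(p).round(1) for z in(0,14) for p in back("wrist",[[162,273],[398,272]],z,c)])
print([toB(p).round(1) for p in back("wrist",[[10,288],[410,288]],60,c)])
E
```

```text
[-31.2  93.1 129. ]
[-29.2 -15.7 129. ]
[-16.4 -13.  129. ]
[-19.   95.1 129. ]
[array([  2.2, 133.1,  60. ]), array([  0.9, -43.8,  60. ])]
[array([ -9.4, -21.2,   0. ]), array([-10.1,  93.9,   0. ]), array([-32.5, -12.6,  14. ]), array([-33.1,  85. ,  14. ])]
[array([-103.3,  -13. ,   60. ]), array([-103.2,   59.2,   60. ])]
```

```bash
python3 - <<'E'
from h import *
s=ctrl.get_state(); tip=toB(s["ee_pos"]+11*s["ee_rot"][:,2]); print(tip)
for a,dx in((33.2,-2),(31,-2),(29,-2),(27,-2)):
    R=Rt(a,'y'); rows([(fromB(tip+[dx,0,0])-11*R[:,2],R)])
E
```

```text
[-22.8906244   35.95598683   7.42122151]
row [0.0, -0.017, -0.011, 0.0, -0.001, -0.0]
row [0.0, -0.012, -0.011, 0.012, -0.001, -0.0]
row [0.0, -0.009, -0.011, 0.024, -0.001, 0.0]
row [0.0, -0.005, -0.01, 0.035, -0.001, 0.0]
```

```bash
python3 -m pendant '[[[0,-0.017,-0.011,0,0,0],[0,-0.014,-0.011,0.006,0,0],[0,-0.012,-0.011,0.012,0,0],[0,-0.01,-0.011,0.018,0,0],[0,-0.009,-0.011,0.024,0,0]]]'; python3 - <<'E'
from h import *
st()
cv2.imwrite("pics/top6.png",ctrl.capture("top"))
a=cv2.imread("pics/top6.png")[170:200,195:250]; cv2.imwrite("pics/top6d.png",cv2.resize(a,None,fx=14,fy=14,interpolation=cv2.INTER_CUBIC))
E
```

```text
clock: 8.2
ee_pos: [611.5, 81.1, 17.7]
ee_rot: [[0.122, 0.868, 0.482], [0.992, -0.108, -0.057], [0.002, 0.485, -0.874]]
contact_force: [-9.9, -0.4, 1.2]
finger_gap: 48.3
t 8.2 B [-28.8  36.   17.7] W [611.5  81.1  17.7] zB [ 0.485  0.002 -0.874] xB [-0.     1.     0.002] F [-9.9 -0.4  1.2] gap 48.3 q [-0.1   0.75 -0.26  2.1   2.05  0.39 -0.79]
```

View pics/top6d.png

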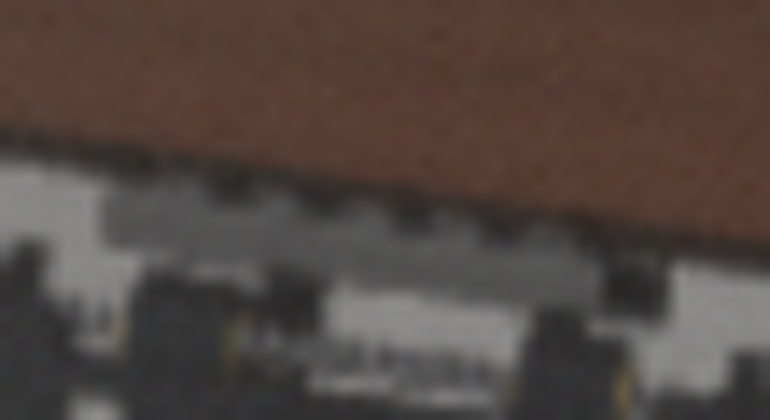

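```bash
python3 - <<'E'
from h import *
for a,x in((27,-31),(25,-33),(23,-33.5),(21.5,-34),(20,-35)):
    rows([(fromB([x,36,18]),Rt(a,'y'))])
E
```

```text
row [-0.0, -0.019, -0.012, 0.011, -0.001, -0.0]
row [-0.0, -0.037, -0.022, 0.022, -0.001, -0.0]
row [-0.0, -0.041, -0.024, 0.033, -0.001, -0.0]
row [-0.0, -0.046, -0.027, 0.042, -0.001, -0.0]
row [-0.0, -0.054, -0.031, 0.05, -0.001, -0.0]
```

```bash
python3 -m pendant '[[[0,-0.019,-0.012,0.011,0,0],[0,-0.037,-0.022,0.022,0,0],[0,-0.041,-0.024,0.033,0,0],[0,-0.046,-0.027,0.042,0,0],[0,-0.054,-0.031,0.05,0,0]]]'; python3 - <<'E'
from h import *
st()
cv2.imwrite("pics/top7.png",ctrl.capture("top"))
a=cv2.imread("pics/top7.png")[170:200,195:250]; cv2.imwrite("pics/top7d.png",cv2.resize(a,None,fx=14,fy=14,interpolation=cv2.INTER_CUBIC))
E
```

```text
clock: 8.75
ee_pos: [609.8, 82.4, 20.3]
ee_rot: [[0.122, 0.93, 0.348], [0.993, -0.115, -0.041], [0.002, 0.35, -0.937]]
contact_force: [-0.8, -0.7, 0.6]
finger_gap: 48.5
t 8.75 B [-30.6  37.   20.3] W [609.8  82.4  20.3] zB [ 0.35   0.002 -0.937] xB [-0.001  1.     0.002] F [-0.8 -0.7  0.6] gap 48.5 q [-0.17  0.72 -0.14  2.02  1.26  0.23 -0.03]
```

View pics/top7d.png

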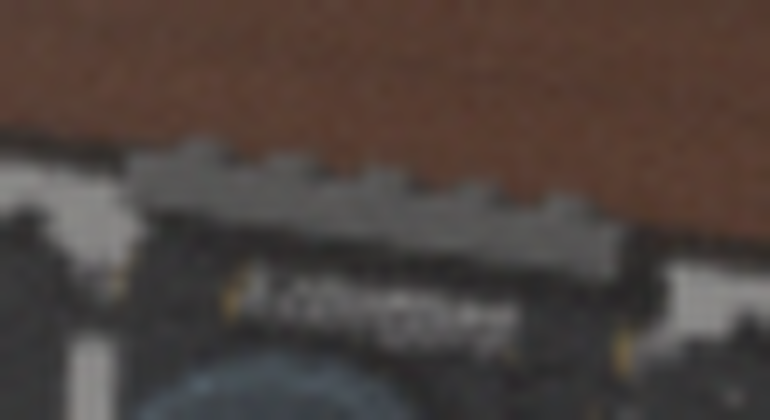

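```bash
python3 -m pendant '[[[0,0,0,0,0,0],[0,0,0,0,0,0]]]'; python3 - <<'E'
from h import *
st()
cv2.imwrite("pics/top8.png",ctrl.capture("top"))
a=cv2.imread("pics/top8.png")[170:200,195:250]; cv2.imwrite("pics/top8d.png",cv2.resize(a,None,fx=14,fy=14,interpolation=cv2.INTER_CUBIC))
E
```

```text
clock: 9.0
ee_pos: [608.2, 81.6, 19.0]
ee_rot: [[0.123, 0.93, 0.347], [0.992, -0.116, -0.041], [0.002, 0.349, -0.937]]
contact_force: [0.6, 0.4, -0.9]
finger_gap: 48.5
t 9.0 B [-32.1  36.1  19. ] W [608.2  81.6  19. ] zB [ 0.349  0.002 -0.937] xB [0.    1.    0.002] F [ 0.6  0.4 -0.9] gap 48.5 q [-0.17  0.72 -0.14  2.02  1.28  0.23 -0.04]
```

View pics/top8d.png

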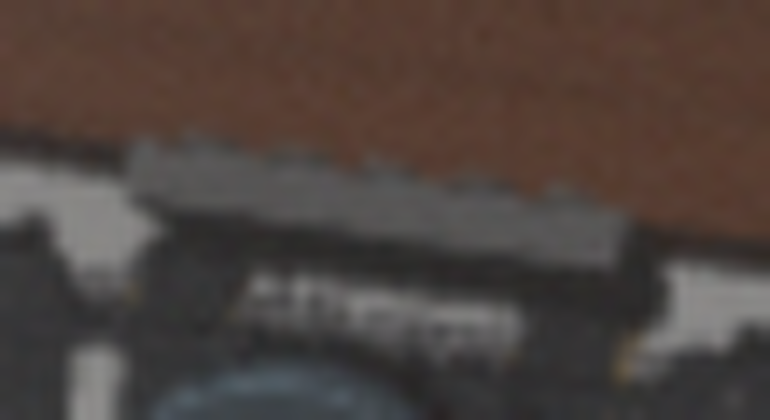

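```bash
python3 -m pendant '[[[0,-0.05,-0.018,0,0,0],[0,-0.2,-0.07,0,0,0],[0,-0.5,-0.18,0,0,0],[0,-0.8,-0.3,0,0,0],[0,-0.95,-0.36,0,0,0]]]'; python3 - <<'E'
from h import *
st()
cv2.imwrite("pics/top9.png",ctrl.capture("top"))
a=cv2.imread("pics/top9.png")[170:200,195:250]; cv2.imwrite("pics/top9d.png",cv2.resize(a,None,fx=14,fy=14,interpolation=cv2.INTER_CUBIC))
uv=np.array
E
```

```text
clock: 9.55
ee_pos: [503.2, 94.9, 18.8]
ee_rot: [[0.12, 0.932, 0.343], [0.993, -0.113, -0.04], [0.002, 0.345, -0.939]]
contact_force: [0.3, -0.1, 0.1]
finger_gap: 48.5
t 9.55 B [-138.    36.3   18.8] W [503.2  94.9  18.8] zB [ 0.345  0.003 -0.939] xB [-0.003  1.     0.002] F [ 0.3 -0.1  0.1] gap 48.5 q [-0.19  0.66 -0.21  2.25  1.84  0.29 -0.7 ]
```

View pics/top9d.png

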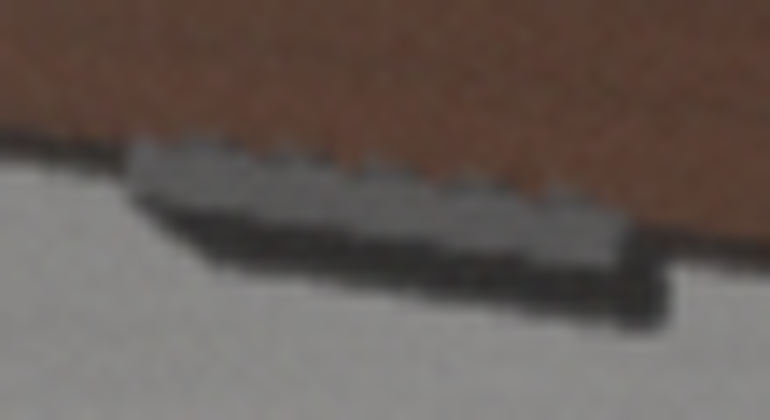

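```bash
python3 - <<'E'
from h import *
uv=np.array([[130,200],[618,268]])/14+[195,170]
for p in back("top",uv,130): print(toB(p).round(1))
rows([(fromB([-150,38,115]),Rt(25,'y')),(fromB([-120,38,210]),Rt(50,'-x'))])
E
python3 -m pendant '[[[0,0.1,-0.3,0,0,0],[0,0.2,-0.65,0,0,0],[0,0.24,-0.95,-0.02,0,0],[0,0.25,-0.98,-0.03,0,0]]]' 0.23
python3 - <<'E'
from h import *
st()
rows([(fromB([-120,38,200]),Rt(50,'-x'))])
E
```

```text
[-20.8  88.8 130. ]
[-19.9 -17.6 130. ]
row [0.021, 0.235, -0.942, -0.027, -0.001, 0.001]
row [0.021, 0.842, -1.732, -0.13, -0.131, -0.487]
clock: 10.0
ee_pos: [498.1, 96.1, 124.3]
ee_rot: [[0.124, 0.89, 0.438], [0.992, -0.114, -0.049], [0.006, 0.441, -0.898]]
contact_force: [0.4, 0.1, -0.2]
finger_gap: 54.7
t 10.0 B [-143.2   36.9  124.3] W [498.1  96.1 124.3] zB [ 0.441  0.005 -0.898] xB [0.002 1.    0.006] F [ 0.4  0.1 -0.2] gap 54.7 q [-0.32  0.39 -0.12  2.33  1.48  0.27 -0.4 ]
row [0.016, 0.542, -0.577, -0.103, -0.105, -0.494]
```

```bash
python3 -m pendant '[[[0,0.1,-0.2,-0.009,-0.009,-0.044],[0,0.2,-0.4,-0.018,-0.018,-0.088],[0,0.3,-0.5,-0.027,-0.027,-0.132],[0,0.35,-0.55,-0.036,-0.036,-0.176],[0,0.4,-0.58,-0.045,-0.045,-0.22]]]' 0.23
python3 - <<'E'
from h import *
st()
rows([(fromB([-120,36,200]),Rt(50,'-x'))])
E
```

```text
clock: 10.5
ee_pos: [508.0, 94.4, 190.7]
ee_rot: [[-0.391, 0.721, 0.573], [0.814, 0.561, -0.151], [-0.431, 0.407, -0.806]]
contact_force: [0.6, 0.3, -0.1]
finger_gap: 54.5
t 10.5 B [-133.1   36.5  190.7] W [508.   94.4 190.7] zB [ 0.587 -0.08  -0.806] xB [-0.487  0.76  -0.431] F [ 0.6  0.3 -0.1] gap 54.5 q [-0.4   0.27 -0.15  2.35  1.5   0.48  0.22]
row [-0.108, 0.12, 0.002, -0.057, -0.061, -0.271]
```

```bash
python3 -m pendant '[[[-0.02,0.03,0,-0.009,-0.01,-0.045],[-0.04,0.06,0,-0.019,-0.02,-0.09],[-0.06,0.08,0,-0.028,-0.03,-0.135],[-0.09,0.1,0,-0.038,-0.041,-0.18],[-0.108,0.12,0,-0.047,-0.051,-0.225]]]'
python3 - <<'E'
from h import *
st()
rows([(fromB([-60,36,147]),Rt(50,'-x'))])
E
```

```text
clock: 11.0
ee_pos: [516.6, 91.9, 190.9]
ee_rot: [[-0.619, 0.394, 0.68], [0.405, 0.901, -0.153], [-0.673, 0.18, -0.717]]
contact_force: [-0.9, -0.5, -0.9]
finger_gap: 54.0
t 11.0 B [-124.3   35.   190.9] W [516.6  91.9 190.9] zB [ 0.693 -0.069 -0.717] xB [-0.664  0.326 -0.673] F [-0.9 -0.5 -0.9] gap 54.0 q [ 0.1   0.41 -0.76  2.39  1.83  0.8   0.48]
row [-0.129, 0.11, 0.76, -0.027, -0.029, -0.105]
```

```bash
python3 -m pendant '[[[-0.04,0.04,0.2,-0.009,-0.01,-0.035],[-0.07,0.06,0.35,-0.018,-0.02,-0.07],[-0.1,0.09,0.5,-0.027,-0.029,-0.105],[-0.129,0.11,0.6,-0.027,-0.029,-0.105],[-0.129,0.11,0.6,-0.027,-0.029,-0.105]]]'
python3 - <<'E'
from h import *
st()
rows([(fromB([-60,36,147]),Rt(50,'-x'))])
for c in("top","wrist","scene"):cv2.imwrite(f"pics/{c}10.png",ctrl.capture(c))
a=cv2.imread("pics/top10.png")[110:260,130:330]; cv2.imwrite("pics/top10c.png",cv2.resize(a,None,fx=4,fy=4,interpolation=cv2.INTER_CUBIC))
E
```

```text
clock: 11.5
ee_pos: [570.1, 85.9, 157.2]
ee_rot: [[-0.64, 0.13, 0.757], [0.085, 0.992, -0.098], [-0.764, 0.002, -0.646]]
contact_force: [-0.6, 0.5, 0.8]
finger_gap: 53.9
t 11.5 B [-70.5  35.6 157.2] W [570.1  85.9 157.2] zB [ 0.764 -0.004 -0.646] xB [-0.646  0.006 -0.764] F [-0.6  0.5  0.8] gap 53.9 q [ 0.14  0.59 -0.7   2.37  2.21  0.91  0.6 ]
row [0.01, 0.004, 0.146, -0.001, -0.001, -0.002]
```

View pics/top10c.png

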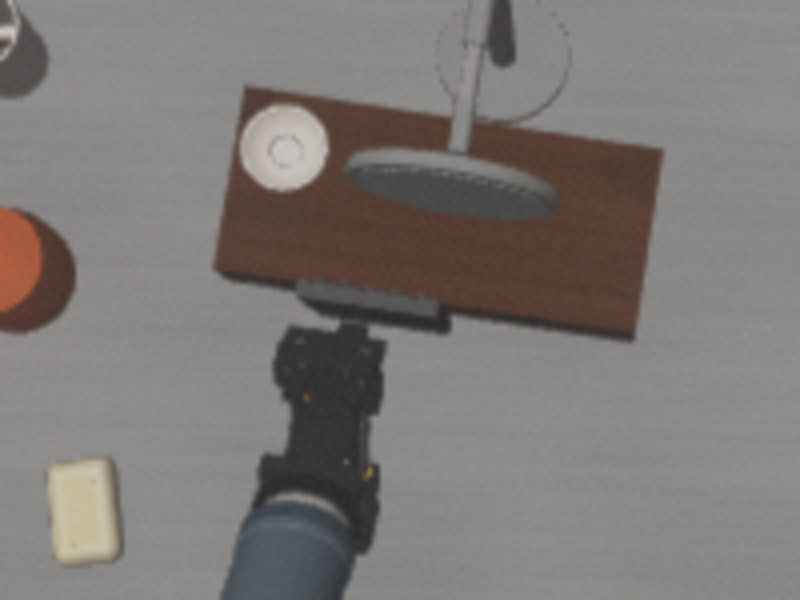

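View pics/scene10.png

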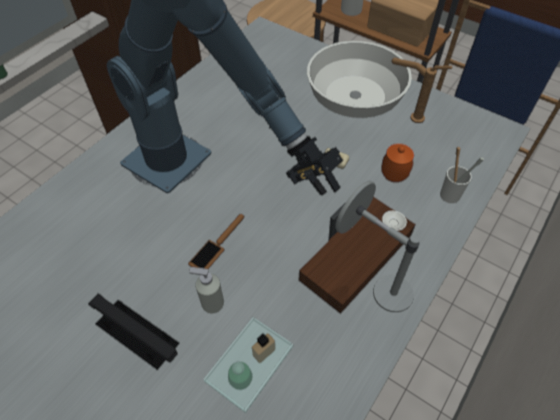

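View pics/wrist10.png

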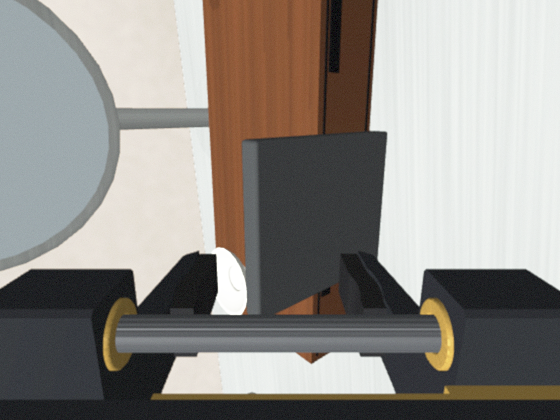

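```bash
python3 - <<'E'
from h import *
rows([(fromB([-30,36,121.5]),Rt(50,'-x')),(fromB([-14,36,108]),Rt(50,'-x'))])
E
python3 -m pendant '[[[0,0,0.15,0,0,0],[0,0,0.3,0,0,0],[0,0,0.45,0,0,0],[0,0,0.5,0,0,0],[0,0,0.5,0,0,0]]]'
python3 - <<'E'
from h import *
st()
rows([(fromB([-14,36,108]),Rt(50,'-x'))])
for c in("wrist",):cv2.imwrite(f"pics/{c}11.png",ctrl.capture(c))
E
```

```text
row [0.013, -0.005, 0.556, -0.001, -0.001, -0.001]
row [0.013, -0.005, 0.765, -0.001, -0.001, -0.001]
clock: 12.15
ee_pos: [606.9, 81.9, 125.7]
ee_rot: [[-0.64, 0.126, 0.758], [0.081, 0.992, -0.096], [-0.764, 0.0, -0.645]]
contact_force: [-0.0, 0.2, 0.1]
finger_gap: 54.2
t 12.15 B [-33.4  36.2 125.7] W [606.9  81.9 125.7] zB [ 0.764 -0.002 -0.645] xB [-0.645  0.003 -0.764] F [-0.   0.2  0.1] gap 54.2 q [ 0.15  0.7  -0.66  2.29  2.29  0.93  0.61]
row [0.01, -0.001, 0.263, -0.001, -0.001, -0.001]
```

View pics/wrist11.png

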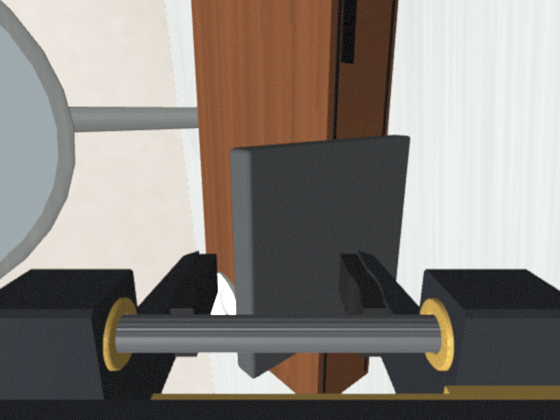

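```bash

python3 -m pendant '[[[0,0,0.06,0,0,0],[0,0,0.12,0,0,0],[0,0,0.18,0,0,0],[0,0,0.22,0,0,0],[0,0,0.22,0,0,0]]]'
python3 - <<'E'
from h import *
st()
rows([(fromB([-14,36,108]),Rt(50,'-x'))])
for c in("wrist",):cv2.imwrite(f"pics/{c}12.png",ctrl.capture(c))
E
```

```text
clock: 12.7
ee_pos: [623.8, 79.3, 110.8]
ee_rot: [[-0.64, 0.126, 0.758], [0.081, 0.992, -0.096], [-0.764, -0.0, -0.645]]
contact_force: [-0.2, 0.1, 0.5]
finger_gap: 54.1
t 12.7 B [-16.3  35.6 110.8] W [623.8  79.3 110.8] zB [ 0.764 -0.003 -0.645] xB [-0.645  0.002 -0.764] F [-0.2  0.1  0.5] gap 54.1 q [ 0.15  0.75 -0.64  2.26  2.33  0.93  0.62]
row [0.006, 0.004, 0.036, -0.001, -0.001, -0.001]
```

View pics/wrist12.png

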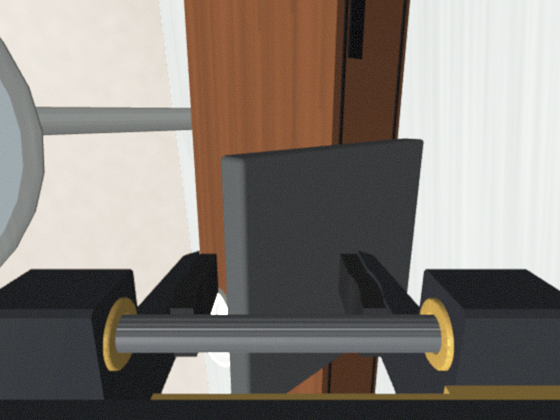

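```bash

python3 -m pendant '[[[0.026,0,-0.031,0,0,0],[0.052,0,-0.061,0,0,0],[0.077,0,-0.092,0,0,0],[0.103,0,-0.122,0,0,0],[0.103,0,-0.122,0,0,0]]]'
python3 - <<'E'
from h import *
st()
for c in("wrist",):cv2.imwrite(f"pics/{c}13.png",ctrl.capture(c))
E
```

```text
clock: 13.25
ee_pos: [607.0, 81.8, 111.1]
ee_rot: [[-0.64, 0.125, 0.758], [0.08, 0.992, -0.095], [-0.764, -0.0, -0.645]]
contact_force: [0.0, 0.3, -0.3]
finger_gap: 54.0
t 13.25 B [-33.4  36.1 111.1] W [607.   81.8 111.1] zB [ 0.764 -0.002 -0.645] xB [-0.645  0.001 -0.764] F [ 0.   0.3 -0.3] gap 54.0 q [ 0.14  0.74 -0.65  2.29  2.32  0.96  0.59]
```

View pics/wrist13.png

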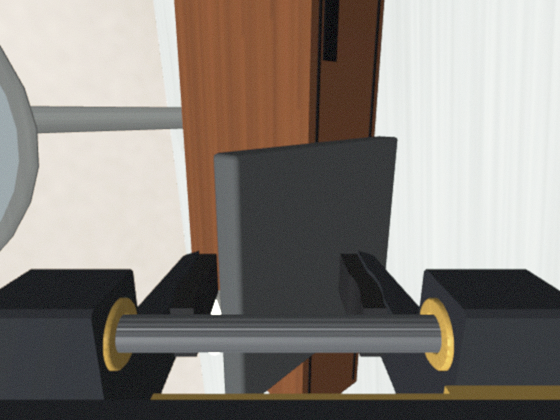

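```bash

python3 -m pendant '[[[0.013,0,-0.015,0,0,0],[0.026,0,-0.031,0,0,0],[0.039,0,-0.046,0,0,0],[0.052,0,-0.061,0,0,0],[0.052,0,-0.061,0,0,0]]]'
python3 - <<'E'
from h import *
st()
for c in("wrist",):cv2.imwrite(f"pics/{c}14.png",ctrl.capture(c))
cv2.imwrite("pics/top14.png",cv2.resize(ctrl.capture("top")[150:230,180:280],None,fx=7,fy=7,interpolation=cv2.INTER_CUBIC))
E
```

```text
clock: 13.8
ee_pos: [599.3, 82.6, 110.9]
ee_rot: [[-0.641, 0.125, 0.758], [0.081, 0.992, -0.096], [-0.764, -0.0, -0.646]]
contact_force: [-0.3, -0.3, -1.3]
finger_gap: 54.3
t 13.8 B [-41.2  35.9 110.9] W [599.3  82.6 110.9] zB [ 0.764 -0.002 -0.646] xB [-0.646  0.002 -0.764] F [-0.3 -0.3 -1.3] gap 54.3 q [ 0.14  0.74 -0.66  2.31  2.32  0.97  0.58]
```

View pics/wrist14.png

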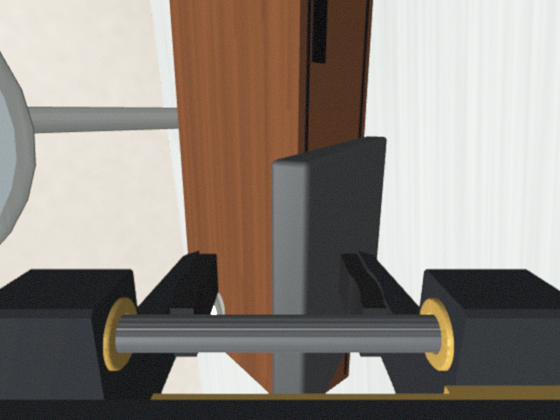

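View pics/top14.png

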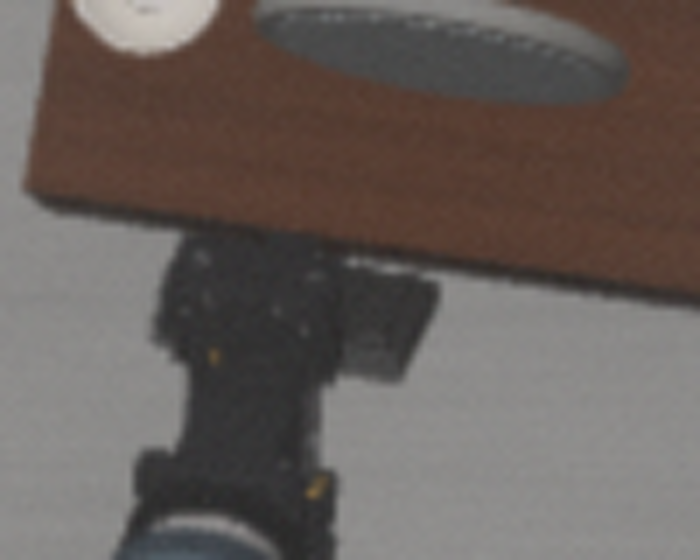

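```bash
cat >> h.py <<'E'
def plan(th,al,Px=-18,g=88,d=10,y=36,c=None):
    t,a=np.radians(th),np.radians(al); u=np.array([-np.sin(t),np.cos(t)]); n=np.array([np.cos(t),np.sin(t)])
    f=np.array([np.cos(a),np.sin(a)]); z=np.array([np.sin(a),-np.cos(a)]); P=np.array([Px,0.])
    tip=P+(130-d)*u if th<=al else P+130*u+d*z
    if c: tip=tip-c*f     # clearance
    tcp=tip+g/2*f-11*z
    rear=tip+g*f; outer=tip-17.5*f; body=tcp-53*z-93.5*f
    print(f"th{th} al{al} tip",tip.round(1),"tcp",tcp.round(1),"rear dist",round((rear-P)@n,1),"outer z",round(outer[1],1),"body z",round(body[1],1))
    return fromB([tcp[0],y,tcp[1]]),Rt(al,'-x')
E
python3 -m pendant '[[[-0.03,0,0,0,0,0],[-0.08,0,0,0,0,0],[-0.14,0,0,0,0,0],[-0.17,0,0,0,0,0],[-0.17,0,0,0,0,0]]]' 1
python3 - <<'E'
from h import *
st(); s=ctrl.get_state()
for c in("wrist",):cv2.imwrite(f"pics/{c}15.png",ctrl.capture(c))
for th,al,d in((22,50,30),(24,50,10),(30,50,10),(40,45,10),(50,40,10),(60,30,10),(70,22,10),(80,16,8),(85,14,4),(88,14,0)):
    rows([plan(th,al,d=d)])
E
```

```text
clock: 14.4
ee_pos: [611.5, 81.1, 125.2]
ee_rot: [[-0.638, 0.126, 0.759], [0.081, 0.992, -0.096], [-0.765, 0.0, -0.644]]
contact_force: [-1.4, -0.8, -0.1]
finger_gap: 88.0
t 14.4 B [-28.9  35.9 125.2] W [611.5  81.1 125.2] zB [ 0.765 -0.003 -0.644] xB [-0.644  0.002 -0.765] F [-1.4 -0.8 -0.1] gap 88.0 q [ 0.15  0.71 -0.66  2.29  2.3   0.92  0.61]
th22 al50 tip [-55.5  92.7] tcp [-35.6 133.5] rear dist 77.7 outer z 79.3 body z 95.9
row [-0.026, 0.001, -0.104, -0.001, -0.001, -0.001]
th24 al50 tip [-66.8 109.6] tcp [-47.  150.4] rear dist 79.1 outer z 96.2 body z 112.8
row [-0.083, 0.0, -0.3, -0.001, -0.001, -0.001]
th30 al50 tip [-78.  103.9] tcp [-58.1 144.7] rear dist 82.7 outer z 90.5 body z 107.1
row [0.033, 0.0, -0.349, -0.001, -0.001, -0.001]
th40 al45 tip [-95.1  91.9] tcp [-71.8 130.8] rear dist 87.7 outer z 79.6 body z 102.2
row [0.227, -0.0, -0.364, -0.001, 0.027, -0.001]
th50 al40 tip [-111.2   75.9] tcp [-84.5 112.6] rear dist 84.9 outer z 64.7 body z 93.1
row [0.449, -0.001, -0.344, -0.001, 0.055, -0.001]
th60 al30 tip [-125.6   56.3] tcp [-93.   87.9] rear dist 71.2 outer z 47.6 body z 87.0
row [0.692, -0.001, -0.249, -0.001, 0.111, -0.001]
th70 al22 tip [-136.4   35.2] tcp [-99.7  61.9] rear dist 51.5 outer z 28.6 body z 76.0
row [0.935, -0.001, -0.134, -0.001, 0.155, -0.001]
th80 al16 tip [-143.8   14.9] tcp [-104.6   37.6] rear dist 31.4 outer z 10.1 body z 62.8
row [1.151, -0.002, -0.014, -0.001, 0.188, -0.001]
th85 al14 tip [-146.5    7.4] tcp [-106.5   28.8] rear dist 24.9 outer z 3.2 body z 57.6
row [1.231, -0.002, 0.028, -0.001, 0.199, -0.001]
th88 al14 tip [-147.9    4.5] tcp [-107.9   25.9] rear dist 24.3 outer z 0.3 body z 54.7
row [1.263, -0.002, 0.036, -0.001, 0.199, -0.001]
```

View pics/wrist15.png

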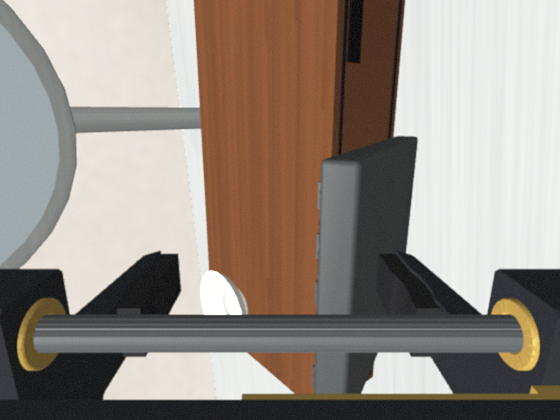

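```bash

python3 -m pendant '[[[-0.013,0,-0.05,0,0,0],[-0.026,0,-0.104,0,0,0],[-0.05,0,-0.17,0,0,0],[-0.07,0,-0.24,0,0,0],[-0.08,0,-0.3,0,0,0]]]'
python3 - <<'E'
from h import *
st()
for c in("wrist",):cv2.imwrite(f"pics/{c}16.png",ctrl.capture(c))
for th,al,d in((27,50,10),(30,50,10),(35,48,10),(40,45,10),(50,40,10)):
    rows([plan(th,al,d=d)])
E
```

```text
clock: 14.95
ee_pos: [592.7, 83.5, 150.4]
ee_rot: [[-0.639, 0.125, 0.759], [0.081, 0.992, -0.096], [-0.765, -0.0, -0.645]]
contact_force: [-0.9, -0.3, -0.3]
finger_gap: 87.9
t 14.95 B [-47.8  36.  150.4] W [592.7  83.5 150.4] zB [ 0.765 -0.002 -0.645] xB [-0.645  0.002 -0.765] F [-0.9 -0.3 -0.3] gap 87.9 q [ 0.15  0.63 -0.68  2.33  2.24  0.9   0.63]
th27 al50 tip [-72.5 106.9] tcp [-52.6 147.7] rear dist 81.0 outer z 93.5 body z 110.1
row [0.053, -0.002, -0.014, -0.001, -0.001, -0.0]
th30 al50 tip [-78.  103.9] tcp [-58.1 144.7] rear dist 82.7 outer z 90.5 body z 107.1
row [0.112, -0.002, -0.037, -0.001, -0.001, -0.0]
th35 al48 tip [-86.8  98.3] tcp [-65.6 138.4] rear dist 85.7 outer z 85.3 body z 104.3
row [0.208, -0.002, -0.053, -0.001, 0.01, -0.0]
th40 al45 tip [-95.1  91.9] tcp [-71.8 130.8] rear dist 87.7 outer z 79.6 body z 102.2
row [0.306, -0.003, -0.052, -0.001, 0.027, -0.0]
th50 al40 tip [-111.2   75.9] tcp [-84.5 112.6] rear dist 84.9 outer z 64.7 body z 93.1
row [0.527, -0.003, -0.032, -0.001, 0.055, -0.0]
```

View pics/wrist16.png

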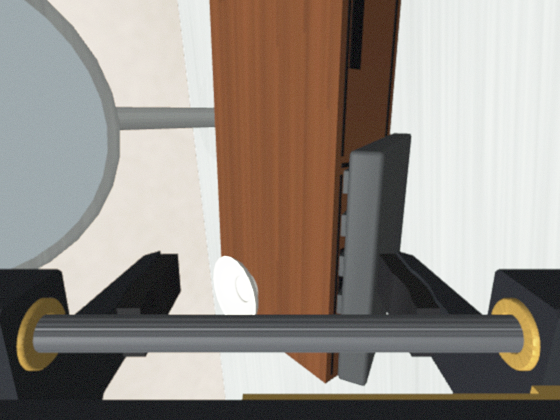

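```bash

python3 -m pendant '[[[0.05,0,-0.014,0,0,0],[0.11,0,-0.037,0,0,0],[0.16,0,-0.045,0,0.005,0],[0.21,0,-0.053,0,0.01,0],[0.25,0,-0.053,0,0.018,0]]]'
python3 - <<'E'
from h import *
st()
for c in("wrist",):cv2.imwrite(f"pics/{c}17.png",ctrl.capture(c))
for th,al,d in((40,45,10),(45,43,10),(50,40,10),(55,35,10),(60,30,10)):
    rows([plan(th,al,d=d)])
E
```

```text
clock: 15.5
ee_pos: [572.1, 86.0, 132.9]
ee_rot: [[-0.684, 0.125, 0.719], [0.086, 0.992, -0.091], [-0.724, -0.0, -0.689]]
contact_force: [-0.9, 0.4, -1.4]
finger_gap: 88.1
t 15.5 B [-68.5  36.  132.9] W [572.1  86.  132.9] zB [ 0.724 -0.002 -0.689] xB [-0.689  0.002 -0.724] F [-0.9  0.4 -1.4] gap 88.1 q [ 0.15  0.63 -0.69  2.34  2.2   0.87  0.64]
th40 al45 tip [-95.1  91.9] tcp [-71.8 130.8] rear dist 87.7 outer z 79.6 body z 102.2
row [0.042, 0.001, -0.01, -0.001, 0.008, -0.001]
th45 al43 tip [-103.1   84.6] tcp [-78.4 122.7] rear dist 87.6 outer z 72.7 body z 97.7
row [0.147, 0.0, -0.002, -0.001, 0.019, -0.001]
th50 al40 tip [-111.2   75.9] tcp [-84.5 112.6] rear dist 84.9 outer z 64.7 body z 93.1
row [0.261, 0.0, 0.023, -0.001, 0.035, -0.001]
th55 al35 tip [-118.8   66.4] tcp [-89.  100.6] rear dist 79.3 outer z 56.3 body z 90.4
row [0.379, 0.0, 0.073, -0.001, 0.063, -0.001]
th60 al30 tip [-125.6   56.3] tcp [-93.   87.9] rear dist 71.2 outer z 47.6 body z 87.0
row [0.499, -0.0, 0.133, -0.001, 0.091, -0.001]
```

View pics/wrist17.png

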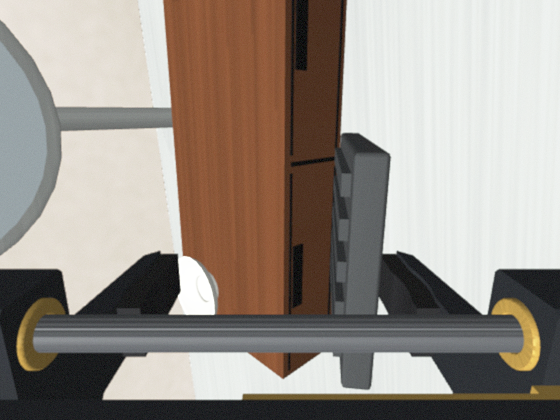

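```bash

python3 -m pendant '[[[0.05,0,-0.006,0,0.01,0],[0.1,0,-0.004,0,0.015,0],[0.15,0,0,0,0.02,0],[0.2,0,0.01,0,0.027,0],[0.26,0,0.023,0,0.035,0]]]'
python3 - <<'E'
from h import *
st()
cv2.imwrite("pics/wrist18.png",ctrl.capture("wrist"))
cv2.imwrite("pics/top18.png",cv2.resize(ctrl.capture("top")[150:240,180:280],None,fx=6,fy=6,interpolation=cv2.INTER_CUBIC))
for th,al,d in((50,40,10),(55,35,10),(60,30,10),(65,26,10),(70,22,10)):
    rows([plan(th,al,d=d)])
E
```

```text
clock: 16.05
ee_pos: [556.6, 87.9, 113.0]
ee_rot: [[-0.758, 0.126, 0.64], [0.096, 0.992, -0.081], [-0.645, -0.0, -0.764]]
contact_force: [-0.5, -0.3, -1.5]
finger_gap: 87.9
t 16.05 B [-84.2  36.  113. ] W [556.6  87.9 113. ] zB [ 0.645 -0.002 -0.764] xB [-0.764  0.002 -0.645] F [-0.5 -0.3 -1.5] gap 87.9 q [ 0.15  0.62 -0.68  2.32  2.09  0.76  0.72]
th50 al40 tip [-111.2   75.9] tcp [-84.5 112.6] rear dist 84.9 outer z 64.7 body z 93.1
row [0.007, 0.0, -0.0, -0.001, 0.001, -0.001]
th55 al35 tip [-118.8   66.4] tcp [-89.  100.6] rear dist 79.3 outer z 56.3 body z 90.4
row [0.119, 0.0, 0.062, -0.001, 0.029, -0.001]
th60 al30 tip [-125.6   56.3] tcp [-93.   87.9] rear dist 71.2 outer z 47.6 body z 87.0
row [0.232, -0.0, 0.134, -0.001, 0.057, -0.001]
th65 al26 tip [-131.4   46. ] tcp [-96.7  75.1] rear dist 62.1 outer z 38.3 body z 81.8
row [0.342, -0.0, 0.207, -0.001, 0.079, -0.001]
th70 al22 tip [-136.4   35.2] tcp [-99.7  61.9] rear dist 51.5 outer z 28.6 body z 76.0
row [0.451, -0.0, 0.289, -0.001, 0.101, -0.001]
```

View pics/wrist18.png

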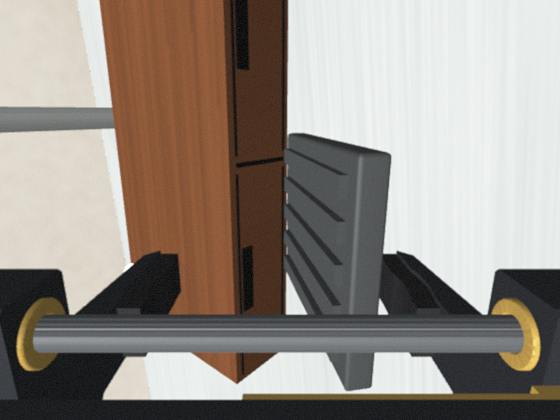

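View pics/top18.png

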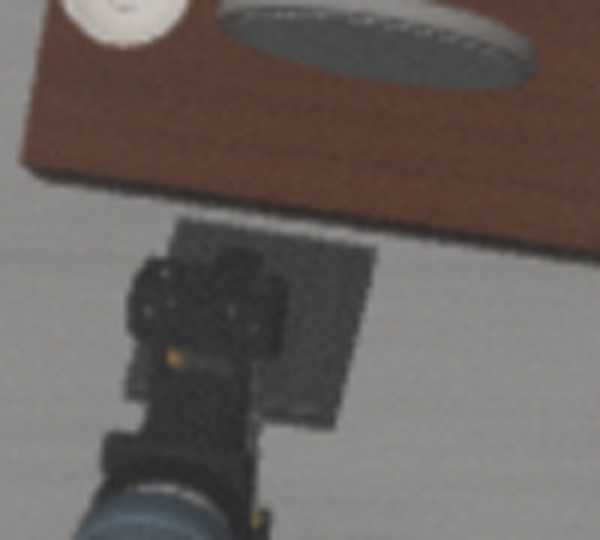

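```bash

python3 -m pendant '[[[0.05,0,0.025,0,0.012,0],[0.1,0,0.05,0,0.024,0],[0.15,0,0.08,0,0.036,0],[0.19,0,0.107,0,0.047,0],[0.23,0,0.134,0,0.057,0]]]'
python3 - <<'E'
from h import *
st()
cv2.imwrite("pics/wrist19.png",ctrl.capture("wrist"))
for th,al,d in((60,30,10),(65,26,10),(70,22,10),(75,18,9),(80,16,8)):
    rows([plan(th,al,d=d)])
E
```

```text
clock: 16.65
ee_pos: [548.1, 89.0, 88.3]
ee_rot: [[-0.859, 0.126, 0.496], [0.109, 0.992, -0.063], [-0.5, -0.0, -0.866]]
contact_force: [-0.7, -0.3, -2.4]
finger_gap: 88.6
t 16.65 B [-92.7  36.   88.3] W [548.1  89.   88.3] zB [ 0.5   -0.002 -0.866] xB [-0.866  0.003 -0.5  ] F [-0.7 -0.3 -2.4] gap 88.6 q [ 0.13  0.61 -0.61  2.24  1.83  0.57  0.99]
th60 al30 tip [-125.6   56.3] tcp [-93.   87.9] rear dist 71.2 outer z 47.6 body z 87.0
row [0.006, -0.0, -0.001, -0.001, -0.0, -0.001]
th65 al26 tip [-131.4   46. ] tcp [-96.7  75.1] rear dist 62.1 outer z 38.3 body z 81.8
row [0.102, -0.0, 0.091, -0.001, 0.022, -0.001]
th70 al22 tip [-136.4   35.2] tcp [-99.7  61.9] rear dist 51.5 outer z 28.6 body z 76.0
row [0.194, -0.0, 0.191, -0.001, 0.044, -0.001]
th75 al18 tip [-140.8   25.1] tcp [-102.3   49.1] rear dist 40.4 outer z 19.7 body z 70.7
row [0.28, -0.0, 0.288, -0.0, 0.066, -0.001]
th80 al16 tip [-143.8   14.9] tcp [-104.6   37.6] rear dist 31.4 outer z 10.1 body z 62.8
row [0.357, -0.0, 0.377, -0.0, 0.077, -0.001]
```

View pics/wrist19.png

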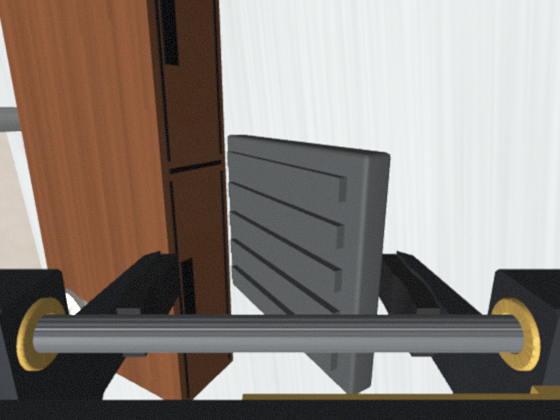

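```bash
cat > fit.py <<'E'
from h import *
from scipy.optimize import least_squares
def fit(obs,th0=60):
    # obs: list of (X along from foot 0/130, Y sign, Z 0 smooth/14, u,v)
    c=cam("wrist")
    def m(v):
        th,Px,y=v; t=np.radians(th); P=[]
        for X,Y,Z,_,_ in obs:
            P.append(fromB([Px-X*np.sin(t)+Z*np.cos(t), y+55*Y, X*np.cos(t)+Z*np.sin(t)]))
        return (proj("wrist",np.array(P),c)-np.array([o[3:] for o in obs])).ravel()
    r=least_squares(m,[th0,-15,36]); print("th,Px,y",r.x.round(2),"res",r.fun.round(1))
    s=ctrl.get_state(); t=np.radians(r.x[0]); E=np.array([r.x[1]-130*np.sin(t),130*np.cos(t)])
    z=(BR.T@s["ee_rot"][:,2])[[0,2]]; f=-(BR.T@s["ee_rot"][:,0])[[0,2]]; T=toB(s["ee_pos"])[[0,2]]+11*z-s["finger_gap"]/2*f
    print("edge",E.round(1),"tip",T.round(1),"edge rel tip: along -z",round(-(E-T)@z,1),"off face",round((E-T)@f,1))
E
python3 - <<'E'
from fit import *
fit([(130,-1,0,388,153),(130,-1,14,364,156),(0,-1,14,229,136),(130,1,0,370,388)])
E
```

```text
th,Px,y [ 60.51 -14.97  36.91] res [ 1.8 -0.  -1.3 -0.8 -3.6 -0.4  0.8  1.8]
edge [-128.1   64. ] tip [-125.2   56.6] edge rel tip: along -z 7.9 off face 1.1
```

```bash
python3 -m pendant '[[[0.04,0,0.035,0,0.01,0],[0.08,0,0.075,0,0.018,0],[0.11,0,0.11,0,0.027,0],[0.145,0,0.15,0,0.036,0],[0.18,0,0.188,0,0.044,0]]]'
python3 - <<'E'
from h import *
st()
cv2.imwrite("pics/wrist20.png",ctrl.capture("wrist"))
E
```

```text
clock: 17.2
ee_pos: [541.7, 89.7, 62.9]
ee_rot: [[-0.919, 0.125, 0.373], [0.116, 0.992, -0.048], [-0.376, -0.001, -0.927]]
contact_force: [-0.1, 0.1, -1.1]
finger_gap: 87.8
t 17.2 B [-99.1  35.9  62.9] W [541.7  89.7  62.9] zB [ 0.376 -0.002 -0.927] xB [-0.927  0.002 -0.376] F [-0.1  0.1 -1.1] gap 87.8 q [ 0.12  0.65 -0.57  2.17  1.54  0.48  1.29]
```

View pics/wrist20.png

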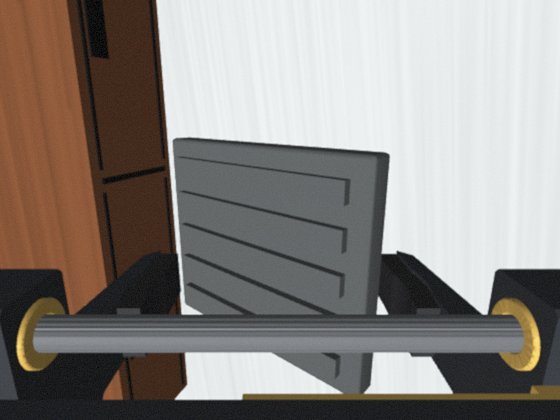

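```bash
python3 - <<'E'
from fit import *
fit([(130,-1,0,388,154),(130,-1,14,373,155),(0,-1,14,174,139),(130,1,0,371,388)],70)
for px in(-18,-14):
  for th,al,d in((75,18,9),(80,16,8),(84,14,6),(86,14,3)):
    rows([plan(th,al,Px=px,d=d)])
E
```

```text
th,Px,y [ 70.59 -15.17  36.55] res [ 1.9 -1.4 -0.1  0.9 -3.8 -0.2 -0.1  1.3]
edge [-137.8   43.2] tip [-135.6   35.7] edge rel tip: along -z 7.7 off face 0.8
th75 al18 tip [-140.8   25.1] tcp [-102.3   49.1] rear dist 40.4 outer z 19.7 body z 70.7
row [0.081, 0.002, 0.11, -0.001, 0.022, -0.001]
th80 al16 tip [-143.8   14.9] tcp [-104.6   37.6] rear dist 31.4 outer z 10.1 body z 62.8
row [0.145, 0.002, 0.209, -0.001, 0.033, -0.001]
th84 al14 tip [-145.8    7.8] tcp [-105.8   29.1] rear dist 24.5 outer z 3.5 body z 57.9
row [0.188, 0.002, 0.284, -0.001, 0.044, -0.001]
th86 al14 tip [-147.     6.2] tcp [-106.9   27.5] rear dist 24.3 outer z 1.9 body z 56.3
row [0.205, 0.002, 0.294, -0.001, 0.044, -0.001]
th75 al18 tip [-136.8   25.1] tcp [-98.3  49.1] rear dist 40.4 outer z 19.7 body z 70.7
row [0.044, 0.002, 0.125, -0.001, 0.022, -0.001]
th80 al16 tip [-139.8   14.9] tcp [-100.6   37.6] rear dist 31.4 outer z 10.1 body z 62.8
row [0.108, 0.002, 0.224, -0.001, 0.033, -0.001]
th84 al14 tip [-141.8    7.8] tcp [-101.8   29.1] rear dist 24.5 outer z 3.5 body z 57.9
row [0.151, 0.002, 0.298, -0.001, 0.044, -0.001]
th86 al14 tip [-143.     6.2] tcp [-102.9   27.5] rear dist 24.3 outer z 1.9 body z 56.3
row [0.167, 0.002, 0.309, -0.001, 0.044, -0.001]
```

```bash
python3 -m pendant '[[[0.03,0,0.04,0,0.008,0],[0.06,0,0.08,0,0.016,0],[0.08,0,0.12,0,0.022,0],[0.105,0,0.16,0,0.028,0],[0.135,0,0.205,0,0.033,0]]]'
python3 - <<'E'
from h import *
st()
cv2.imwrite("pics/wrist21.png",ctrl.capture("wrist"))
E
```

```text
clock: 17.75
ee_pos: [537.0, 90.1, 38.8]
ee_rot: [[-0.953, 0.126, 0.276], [0.121, 0.992, -0.036], [-0.278, -0.001, -0.961]]
contact_force: [-1.6, 0.0, -1.8]
finger_gap: 88.5
t 17.75 B [-103.9   35.8   38.8] W [537.   90.1  38.8] zB [ 0.278 -0.002 -0.961] xB [-0.961  0.003 -0.278] F [-1.6  0.  -1.8] gap 88.5 q [ 0.15  0.71 -0.59  2.11  1.33  0.49  1.52]
```

View pics/wrist21.png

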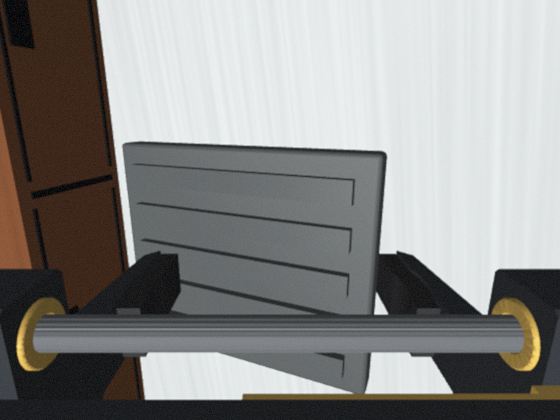

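```bash
python3 - <<'E'
from fit import *
fit([(130,-1,0,386,154),(130,-1,14,378,154),(0,-1,14,124,143),(130,1,0,368,389)],80)
for th,al,d in((82,15,6.5),(84,14,5),(86,14,3),(87,14,1.5)):
    rows([plan(th,al,Px=-17,d=d)])
E
```

```text
th,Px,y [ 79.39 -15.73  36.1 ] res [ 0.9 -2.   1.4  2.  -4.8 -0.1  0.4  0.8]
edge [-143.5   23.9] tip [-143.4   15.3] edge rel tip: along -z 8.3 off face 2.2
th82 al15 tip [-144.1   11.8] tcp [-104.4   33.8] rear dist 28.4 outer z 7.3 body z 60.8
row [0.016, 0.004, 0.04, -0.001, 0.006, -0.001]
th84 al14 tip [-145.1    8.7] tcp [-105.    30.1] rear dist 25.4 outer z 4.5 body z 58.9
row [0.032, 0.004, 0.075, -0.001, 0.012, -0.001]
th86 al14 tip [-146.     6.2] tcp [-105.9   27.5] rear dist 24.3 outer z 1.9 body z 56.3
row [0.048, 0.004, 0.097, -0.001, 0.012, -0.001]
th87 al14 tip [-146.5    5.3] tcp [-106.4   26.7] rear dist 24.3 outer z 1.1 body z 55.5
row [0.055, 0.004, 0.103, -0.001, 0.012, -0.001]
```

```bash
python3 -m pendant '[[[0.01,0,0.02,0,0.003,0],[0.016,0,0.04,0,0.006,0],[0.024,0,0.058,0,0.009,0],[0.032,0,0.075,0,0.012,0],[0.04,0,0.088,0,0.012,0]]]'
python3 - <<'E'
from h import *
st()
cv2.imwrite("pics/wrist22.png",ctrl.capture("wrist"))
E
```

```text
clock: 18.3
ee_pos: [536.4, 90.5, 29.5]
ee_rot: [[-0.962, 0.126, 0.241], [0.122, 0.992, -0.03], [-0.243, 0.0, -0.97]]
contact_force: [-0.1, -1.0, -0.4]
finger_gap: 88.0
t 18.3 B [-104.5   36.    29.5] W [536.4  90.5  29.5] zB [ 0.243 -0.001 -0.97 ] xB [-0.97   0.004 -0.243] F [-0.1 -1.  -0.4] gap 88.0 q [ 0.17  0.73 -0.6   2.09  1.27  0.5   1.59]
```

View pics/wrist22.png

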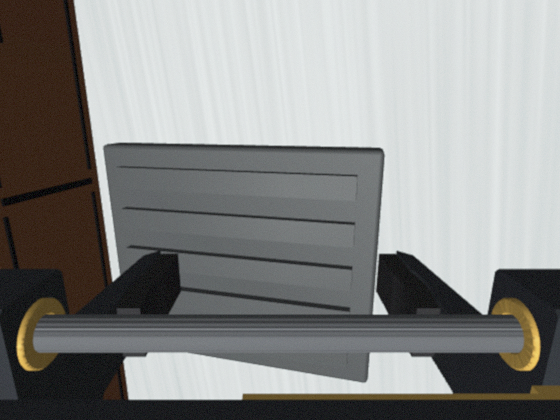

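```bash
python3 - <<'E'
from fit import *
fit([(130,-1,0,384,151),(130,-1,14,380,151),(0,-1,14,105,145),(130,1,14,366,382)],85)
E
```

```text
th,Px,y [ 91.37 -13.77  37.3 ] res [-1.8 -2.2  4.1  1.3 -4.3  1.6  0.6  0.1]
edge [-143.7   -3.1] tip [-145.     7.9] edge rel tip: along -z -11.0 off face -1.4
```

```bash
python3 - <<'E'
from fit import *
c=cam("wrist")
for th,Px in((80,-16),(84,-16),(87,-16),(90,-15),(90,-18)):
    t=np.radians(th); P=[fromB([Px-X*np.sin(t)+Z*np.cos(t),36.3+55*Y,X*np.cos(t)+Z*np.sin(t)]) for X,Y,Z in((0,-1,14),(130,-1,14),(130,-1,0),(130,1,14),(130,1,0))]
    print(th,Px,proj("wrist",P,c).round(0).tolist())
a=ctrl.capture("wrist"); cv2.imwrite("pics/w22b.png",cv2.resize(a[130:400,330:420],None,fx=3,fy=2.2,interpolation=cv2.INTER_CUBIC))
cv2.imwrite("pics/s22.png",cv2.resize(ctrl.capture("scene")[150:270,270:410],None,fx=5,fy=5,interpolation=cv2.INTER_CUBIC))
E
```

```text
80 -16 [[100.0, 144.0], [379.0, 157.0], [385.0, 153.0], [360.0, 423.0], [366.0, 399.0]]
84 -16 [[101.0, 144.0], [385.0, 155.0], [388.0, 151.0], [366.0, 407.0], [369.0, 385.0]]
87 -16 [[103.0, 144.0], [388.0, 153.0], [388.0, 149.0], [369.0, 396.0], [371.0, 375.0]]
90 -15 [[102.0, 144.0], [387.0, 151.0], [386.0, 147.0], [369.0, 385.0], [369.0, 366.0]]
90 -18 [[107.0, 145.0], [395.0, 151.0], [393.0, 147.0], [375.0, 387.0], [375.0, 367.0]]
```

View pics/w22b.png

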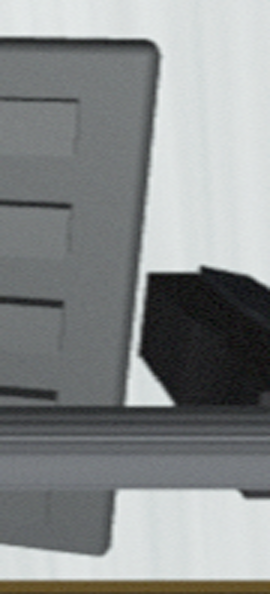

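View pics/s22.png

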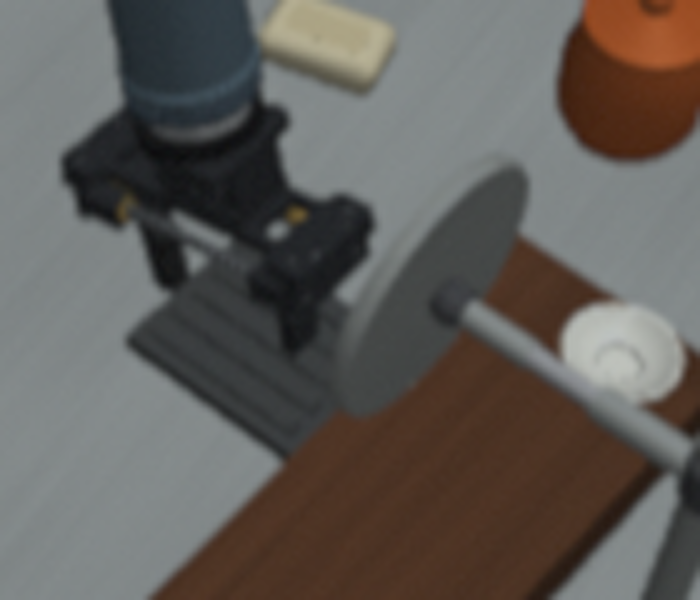

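```bash
python3 -m pendant '[[[-0.05,0,-0.2,0,0,0],[-0.12,0,-0.5,0,0,0],[-0.2,0,-0.8,0,0,0],[-0.24,0,-0.97,0,0,0],[-0.24,0,-0.97,0,0,0]]]'
python3 - <<'E'
from h import *
st()
t=ctrl.capture("top"); cv2.imwrite("pics/top23.png",cv2.resize(t[160:260,130:280],None,fx=5,fy=5,interpolation=cv2.INTER_CUBIC))
def soapR(yaw,flip):
    B=Ro.from_euler('z',yaw).as_matrix(); return Rt(0,flip,B)
for fl in('y','-y'):
    rows([([464.4,312.5,150],soapR(np.radians(9.9),fl))])
E
```

```text
clock: 18.95
ee_pos: [537.1, 91.0, 131.8]
ee_rot: [[-0.961, 0.126, 0.245], [0.122, 0.992, -0.03], [-0.246, 0.001, -0.969]]
contact_force: [1.0, -0.0, 0.2]
finger_gap: 87.8
t 18.95 B [-103.9   36.6  131.8] W [537.1  91.  131.8] zB [ 0.246  0.    -0.969] xB [-0.969  0.003 -0.246] F [ 1.  -0.   0.2] gap 87.8 q [ 0.32  0.57 -0.79  2.06  0.95  0.64  1.9 ]
row [0.914, 2.112, -0.434, 0.05, 0.068, 0.403]
row [0.914, 2.112, -0.434, -0.073, 0.054, -0.592]
```

View pics/top23.png

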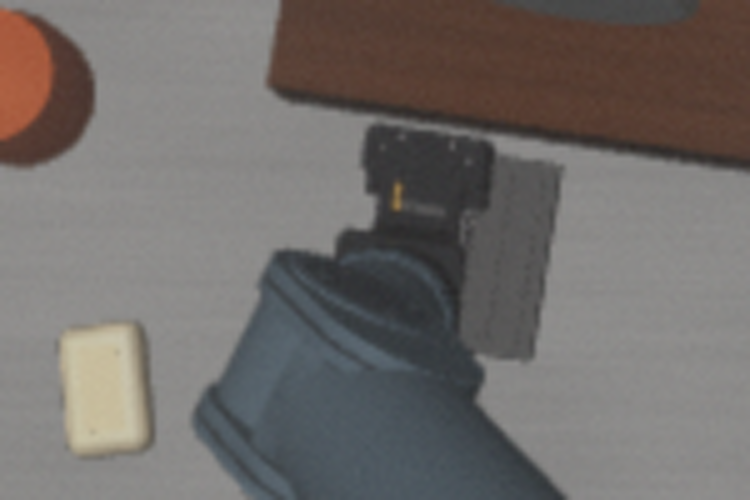

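```bash
python3 -m pendant '[[[0.05,0.15,-0.2,0.006,0.008,0.046],[0.15,0.35,-0.4,0.012,0.016,0.09],[0.25,0.6,-0.5,0.018,0.024,0.135],[0.35,0.8,-0.5,0.023,0.031,0.18],[0.45,1.0,-0.5,0.028,0.038,0.224]]]'
python3 - <<'E'
from h import *
st()
B=Ro.from_euler('z',np.radians(9.9)).as_matrix()
rows([([464.4,312.5,150],Rt(0,'y',B))])
E
```

```text
clock: 19.5
ee_pos: [492.1, 197.5, 166.0]
ee_rot: [[-0.661, 0.744, 0.097], [0.743, 0.668, -0.054], [-0.105, 0.036, -0.994]]
contact_force: [-0.4, -0.8, -0.0]
finger_gap: 87.9
t 19.5 B [-161.5  136.9  166. ] W [492.1 197.5 166. ] zB [ 0.103 -0.042 -0.994] xB [-0.747  0.656 -0.105] F [-0.4 -0.8 -0. ] gap 87.9 q [ 0.07  0.54 -0.76  1.95  0.64  0.84  1.25]
row [1.054, 0.555, 0.07, 0.021, 0.029, 0.177]
```

```bash
python3 -m pendant '[[[0.3,0.15,0,0.006,0.008,0.046],[0.6,0.3,0,0.011,0.015,0.09],[0.85,0.45,0,0.016,0.022,0.135],[1.0,0.55,0.03,0.021,0.029,0.177],[1.0,0.55,0.05,0.021,0.029,0.177]]]'
python3 - <<'E'
from h import *
st()
cv2.imwrite("pics/wrist24.png",ctrl.capture("wrist"))
B=Ro.from_euler('z',np.radians(9.9)).as_matrix()
rows([([464.4,312.5,60],Rt(0,'y',B))])
t=ctrl.capture("top"); cv2.imwrite("pics/top24.png",cv2.resize(t[160:260,180:270],None,fx=6,fy=6,interpolation=cv2.INTER_CUBIC))
E
```

```text
clock: 20.0
ee_pos: [466.5, 309.2, 152.1]
ee_rot: [[-0.179, 0.984, -0.0], [0.984, 0.179, -0.001], [-0.001, -0.001, -1.0]]
contact_force: [-0.1, 0.1, -0.2]
finger_gap: 88.1
t 20.0 B [-200.7  244.6  152.1] W [466.5 309.2 152.1] zB [-0.    -0.001 -1.   ] xB [-0.298  0.955 -0.001] F [-0.1  0.1 -0.2] gap 88.1 q [-0.17  0.61 -0.67  1.83  0.48  0.88  0.68]
row [0.06, -0.013, 0.917, -0.0, 0.001, 0.003]
```

View pics/wrist24.png

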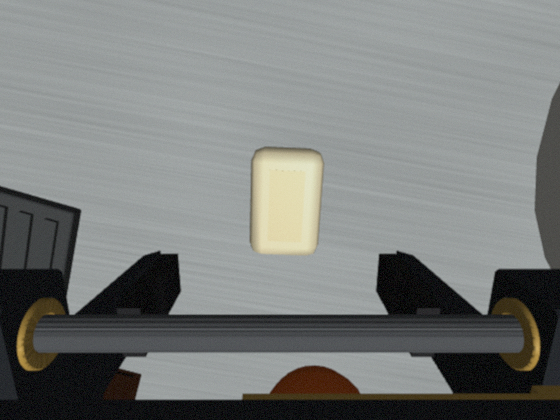

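View pics/top24.png

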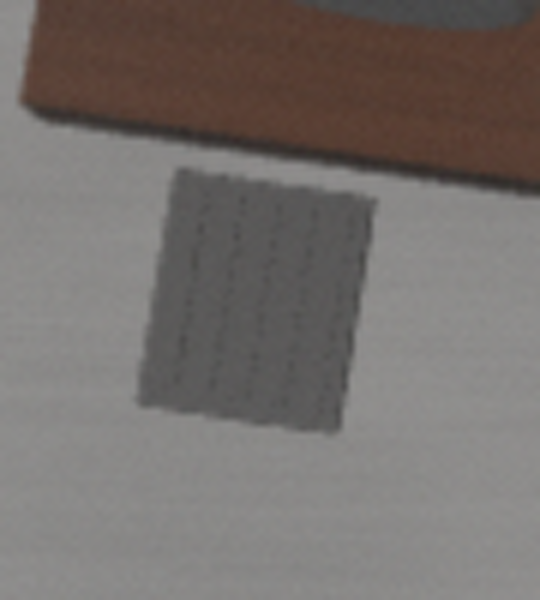

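```bash
python3 - <<'E'
from h import *
p=back("wrist",[[252,149],[323,151],[317,254],[250,253]],22)
c=p.mean(0); d=(p[0]+p[1]-p[2]-p[3])/2; e=(p[0]+p[3]-p[1]-p[2])/2
print("soap",c,np.linalg.norm(d),np.linalg.norm(e),"yaw",np.degrees(np.arctan2(-d[1],-d[0])))
q=np.array([[178,170],[376,198],[342,433],[138,405]])/6+[180,160]
s=back("top",q,14); print("slab c",s.mean(0),toB(s.mean(0)),"yaw",np.arctan2(*( (s[0]+s[1]-s[2]-s[3])[[1,0]])), [toB(x).round(1) for x in s])
E
```

```text
soap [465.54157312 310.5066617   22.        ] 81.87338574650491 52.851863703310194 yaw 8.59511697338298
slab c [560.09174935  86.13874074  14.        ] [-80.4577606   34.64422764  14.        ] yaw -0.11909035722360146 [array([-16.1,  89.5,  14. ]), array([-15.3, -19.7,  14. ]), array([-144.6,  -21.3,   14. ]), array([-145.9,   90.1,   14. ])]
```

```bash
python3 -m pendant '[[[0.01,-0.01,0.3,0,0,0.003],[0.02,-0.01,0.6,0,0,0.004],[0.02,-0.01,0.9,0,0,0.004],[0.02,-0.01,1.0,0,0,0.004],[0.02,-0.01,1.0,0,0,0.004]]]'
python3 - <<'E'
from h import *
st()
B=Ro.from_euler('z',np.radians(9.2)).as_matrix()
rows([([465.3,311,15],Rt(0,'y',B))])
E
```

```text
clock: 20.6
ee_pos: [465.7, 307.3, 52.3]
ee_rot: [[-0.166, 0.986, -0.001], [0.986, 0.166, -0.004], [-0.004, -0.002, -1.0]]
contact_force: [0.3, -0.5, -0.1]
finger_gap: 88.3
t 20.6 B [-201.2  242.6   52.3] W [465.7 307.3  52.3] zB [-0.001 -0.004 -1.   ] xB [-0.285  0.958 -0.004] F [ 0.3 -0.5 -0.1] gap 88.3 q [-0.24  0.75 -0.57  1.87  0.61  0.71  0.57]
row [0.038, 0.003, 0.373, -0.001, 0.001, 0.002]
```

```bash
python3 -m pendant '[[[0.035,0,0.12,0,0,0.002],[0.035,0,0.24,0,0,0.002],[0.035,0,0.34,0,0,0.002],[0.035,0,0.37,0,0,0.002],[0.035,0,0.37,0,0,0.002]]]'
python3 -m pendant '[[[0,0,0,0,0,0],[0,0,0,0,0,0],[0,0,0,0,0,0],[0,0,0,0,0,0],[0,0,0,0,0,0]]]' -1
python3 - <<'E'
from h import *
st()
E
```

```text
clock: 21.1
ee_pos: [465.5, 312.2, 16.0]
ee_rot: [[-0.159, 0.987, 0.0], [0.987, 0.159, -0.002], [-0.002, 0.0, -1.0]]
contact_force: [0.5, -0.7, -0.7]
finger_gap: 88.0
clock: 21.6
ee_pos: [465.9, 312.7, 16.8]
ee_rot: [[-0.159, 0.987, 0.001], [0.987, 0.159, -0.001], [-0.001, 0.001, -1.0]]
contact_force: [0.4, 0.4, 1.5]
finger_gap: 54.5
t 21.6 B [-201.7  248.    16.8] W [465.9 312.7  16.8] zB [ 0.002 -0.001 -1.   ] xB [-0.279  0.96  -0.001] F [0.4 0.4 1.5] gap 54.5 q [-0.28  0.81 -0.53  1.86  0.65  0.65  0.52]
```

```bash
python3 -m pendant '[[[0,0,-0.1,0,0,0],[0,0,-0.3,0,0,0],[0,0,-0.55,0,0,0],[0,0,-0.8,0,0,0],[0,0,-0.8,0,0,0]]]'
python3 - <<'E'
from h import *
st()
rows([(fromB([-80.4,36,95]),Rt(0,'y'))])
E
```

```text
clock: 22.1
ee_pos: [467.3, 314.0, 99.9]
ee_rot: [[-0.159, 0.987, 0.005], [0.987, 0.159, 0.002], [0.001, 0.006, -1.0]]
contact_force: [1.1, -0.4, -0.7]
finger_gap: 55.0
t 22.1 B [-200.5  249.4   99.9] W [467.3 314.   99.9] zB [ 0.005  0.002 -1.   ] xB [-0.278  0.96   0.001] F [ 1.1 -0.4 -0.7] gap 55.0 q [-0.21  0.68 -0.62  1.85  0.55  0.78  0.6 ]
row [-2.384, 0.559, 0.051, 0.002, -0.0, 0.09]
```

```bash
python3 -m pendant '[[[-0.2,0.05,0,0,0,0.02],[-0.5,0.13,0,0,0,0.04],[-0.8,0.2,0,0,0,0.06],[-1.0,0.24,0,0,0,0.075],[-1.0,0.24,0,0,0,0.09]]]'
python3 - <<'E'
from h import *
st()
rows([(fromB([-80.4,36,95]),Rt(0,'y'))])
E
```

```text
clock: 22.6
ee_pos: [506.4, 212.2, 95.4]
ee_rot: [[0.133, 0.991, -0.0], [0.991, -0.133, -0.005], [-0.005, 0.0, -1.0]]
contact_force: [-0.4, 1.4, -1.6]
finger_gap: 54.5
t 22.6 B [-149.2  153.1   95.4] W [506.4 212.2  95.4] zB [ 0.    -0.005 -1.   ] xB [ 0.01   1.    -0.005] F [-0.4  1.4 -1.6] gap 54.5 q [-0.07  0.65 -0.55  1.88  0.49  0.74  0.54]
row [-1.164, 0.699, 0.01, 0.0, 0.002, -0.003]
```

```bash
python3 -m pendant '[[[-0.25,0.15,0,0,0,0],[-0.55,0.35,0,0,0,0],[-0.85,0.52,0,0,0,-0.002],[-1.0,0.65,0,0,0,-0.003],[-1.0,0.69,0,0,0,-0.003]]]'
python3 - <<'E'
from h import *
st()
rows([(fromB([-80.4,36,60]),Rt(0,'y'))])
E
```

```text
clock: 23.1
ee_pos: [562.2, 105.4, 95.9]
ee_rot: [[0.12, 0.993, -0.0], [0.993, -0.12, -0.004], [-0.004, 0.0, -1.0]]
contact_force: [-0.2, -0.5, -1.3]
finger_gap: 54.8
t 23.1 B [-80.8  54.   95.9] W [562.2 105.4  95.9] zB [ 0.    -0.004 -1.   ] xB [-0.002  1.    -0.004] F [-0.2 -0.5 -1.3] gap 54.8 q [ 0.14  0.68 -0.54  1.82  0.49  0.77  0.78]
row [-0.178, 0.003, 0.359, 0.0, 0.001, 0.001]
```

```bash
python3 -m pendant '[[[-0.08,0,0,0,0,0],[-0.15,0,0.1,0,0.001,0.001],[-0.178,0,0.2,0,0.001,0.001],[-0.178,0,0.3,0,0.001,0.001],[-0.178,0,0.3,0,0.001,0.001]]]'
python3 - <<'E'
from h import *
st()
rows([(fromB([-80.4,36,40]),Rt(0,'y'))])
cv2.imwrite("pics/wrist25.png",ctrl.capture("wrist"))
t=ctrl.capture("top"); cv2.imwrite("pics/top25.png",cv2.resize(t[160:260,180:270],None,fx=6,fy=6,interpolation=cv2.INTER_CUBIC))
E
```

```text
clock: 23.6
ee_pos: [557.8, 92.5, 65.0]
ee_rot: [[0.116, 0.993, -0.002], [0.993, -0.116, 0.001], [0.001, -0.002, -1.0]]
contact_force: [-1.2, -0.1, -1.5]
finger_gap: 54.9
t 23.6 B [-83.5  40.7  65. ] W [557.8  92.5  65. ] zB [-0.002  0.001 -1.   ] xB [-0.007  1.     0.001] F [-1.2 -0.1 -1.5] gap 54.9 q [ 0.14  0.72 -0.52  1.85  0.52  0.71  0.78]
row [-0.047, 0.031, 0.25, -0.001, -0.0, 0.002]
```

View pics/wrist25.png

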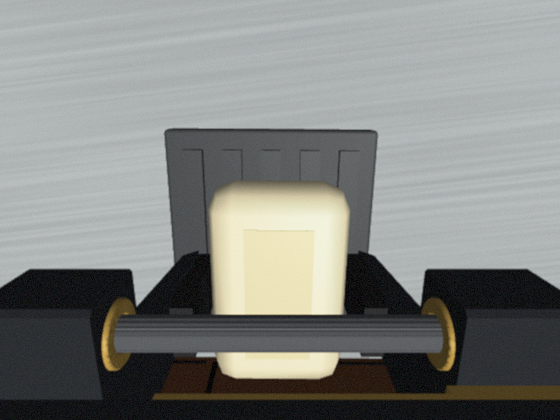

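View pics/top25.png

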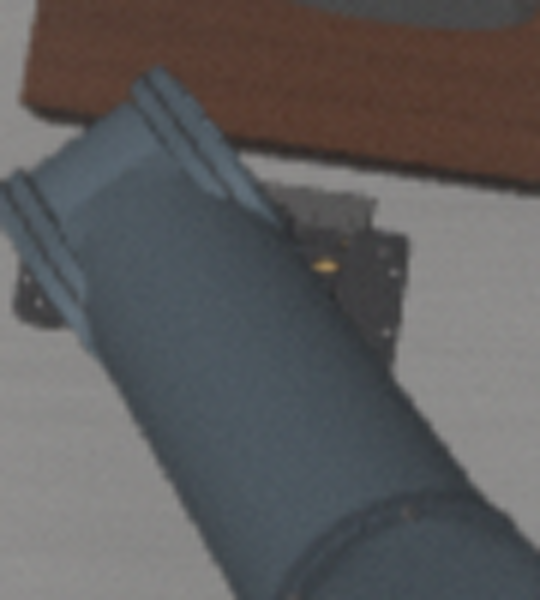

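```bash
python3 - <<'E'
from h import *
st()
c=cam("wrist")
p=back("wrist",[[278,182],[278,378]],48.2+20,c); print([toB(x).round(1) for x in p])
p=back("wrist",[[209,215],[349,215]],48.2+20,c); print([toB(x).round(1) for x in p])
p=back("wrist",[[166,131],[377,131]],14,c); print("slab near edge",[toB(x).round(1) for x in p])
rows([(fromB([-80.4,36,45]),Rt(0,'y'))])
E
```

```text
t 23.7 B [-82.3  41.2  66.5] W [559.1  92.9  66.5] zB [ 0.     0.002 -1.   ] xB [-0.007  1.     0.002] F [ 0.1  0.6 -1.1] gap 54.8 q [ 0.14  0.72 -0.52  1.85  0.52  0.71  0.78]
[array([-125.7,   40.4,   68.2]), array([-36.7,  41. ,  68.2])]
[array([-112.5,   13.7,   68.2]), array([-112.8,   68.2,   68.2])]
slab near edge [array([-141.3,  -17. ,   14. ]), array([-142. ,   91.3,   14. ])]
row [-0.053, 0.019, 0.215, 0.0, -0.001, 0.002]
```

```bash
python3 -m pendant '[[[-0.02,0.01,0.06,0,0,0.002],[-0.05,0.02,0.12,0,0,0.002],[-0.05,0.025,0.18,0,0,0.002],[-0.05,0.025,0.24,0,0,0.002],[-0.05,0.025,0.25,0,0,0.002]]]'
python3 - <<'E'
from h import *
st()
rows([(fromB([-80,36,35]),Rt(0,'y'))])
E
```

```text
clock: 24.2
ee_pos: [560.8, 86.9, 41.0]
ee_rot: [[0.123, 0.992, 0.0], [0.992, -0.123, 0.002], [0.002, -0.0, -1.0]]
contact_force: [-0.0, 0.1, -1.3]
finger_gap: 54.8
t 24.2 B [-79.8  35.5  41. ] W [560.8  86.9  41. ] zB [-0.     0.002 -1.   ] xB [0.    1.    0.002] F [-0.   0.1 -1.3] gap 54.8 q [ 0.13  0.76 -0.49  1.85  0.55  0.67  0.76]
row [0.005, -0.002, 0.06, -0.0, -0.0, -0.0]
```

```bash
python3 -m pendant '[[[0,0,0.015,0,0,0],[0,0,0.03,0,0,0],[0,0,0.04,0,0,0],[0,0,0.05,0,0,0],[0,0,0.05,0,0,0]]]'; python3 -m pendant '[[[0,0,0.005,0,0,0],[0,0,0.01,0,0,0],[0,0,0.01,0,0,0]]]'
```

```text
clock: 24.7
ee_pos: [561.4, 87.0, 36.9]
ee_rot: [[0.123, 0.992, 0.001], [0.992, -0.123, 0.002], [0.002, 0.001, -1.0]]
contact_force: [0.1, 0.1, -1.5]
finger_gap: 54.7
clock: 25.0
ee_pos: [561.4, 87.0, 35.9]
ee_rot: [[0.123, 0.992, 0.001], [0.992, -0.123, 0.002], [0.002, 0.001, -1.0]]
contact_force: [0.6, 0.6, -0.6]
finger_gap: 54.5
```

```bash
python3 -m pendant '[[[0,0,0.005,0,0,0],[0,0,0.01,0,0,0],[0,0,0.01,0,0,0]]]';python3 -m pendant '[[[0,0,0.005,0,0,0],[0,0,0.01,0,0,0],[0,0,0.01,0,0,0]]]'
```

```text
clock: 25.3
ee_pos: [561.4, 87.0, 34.9]
ee_rot: [[0.123, 0.992, 0.001], [0.992, -0.123, 0.002], [0.002, 0.001, -1.0]]
contact_force: [0.4, -1.0, -1.3]
finger_gap: 54.6
clock: 25.6
ee_pos: [561.4, 87.0, 34.8]
ee_rot: [[0.123, 0.992, 0.001], [0.992, -0.123, 0.001], [0.001, 0.001, -1.0]]
contact_force: [-3.2, -1.2, 9.5]
finger_gap: 54.8
```

```bash
python3 -m pendant '[[[0,0,-0.006,0,0,0],[0,0,-0.006,0,0,0]]]'; python3 -m pendant '[[[0,0,0,0,0,0],[0,0,0,0,0,0],[0,0,0,0,0,0],[0,0,0,0,0,0]]]' 0.8;python3 -m pendant '[[[0,0,-0.1,0,0,0],[0,0,-0.3,0,0,0],[0,0,-0.6,0,0,0],[0,0,-1,0,0,0],[0,0,-1,0,0,0]]]'
python3 - <<'E'
from h import *
st()
cv2.imwrite("pics/wrist26.png",ctrl.capture("wrist"))
E
```

```text
clock: 25.8
ee_pos: [561.5, 87.0, 34.8]
ee_rot: [[0.123, 0.992, 0.002], [0.992, -0.123, 0.002], [0.002, 0.001, -1.0]]
contact_force: [-2.3, -0.4, 4.2]
finger_gap: 54.6
clock: 26.2
ee_pos: [561.4, 87.0, 34.4]
ee_rot: [[0.123, 0.992, 0.001], [0.992, -0.123, 0.002], [0.002, 0.001, -1.0]]
contact_force: [-0.3, -0.4, 0.4]
finger_gap: 79.1
clock: 26.7
ee_pos: [564.4, 87.9, 139.9]
ee_rot: [[0.123, 0.992, 0.01], [0.992, -0.123, 0.003], [0.005, 0.009, -1.0]]
contact_force: [1.0, -0.3, -0.7]
finger_gap: 79.2
t 26.7 B [-76.4  37.  139.9] W [564.4  87.9 139.9] zB [ 0.009  0.005 -1.   ] xB [0.    1.    0.005] F [ 1.  -0.3 -0.7] gap 79.2 q [ 0.2   0.62 -0.59  1.82  0.45  0.83  0.85]
```

View pics/wrist26.png

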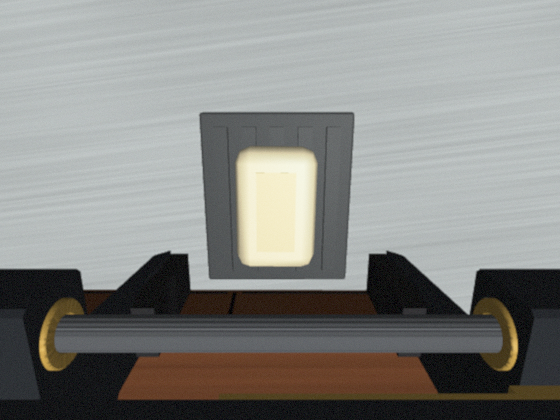

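```bash
python3 -m pendant '[[[0,-0.3,-0.2,0,0,0],[0,-0.6,-0.4,0,0,0],[0,-0.9,-0.5,0,0,0],[0,-1,-0.5,0,0,0],[0,-1,-0.5,0,0,0]]]'
python3 - <<'E'
from h import *
st(); i=ctrl.capture("wrist"); cv2.imwrite("pics/wrist27.png",i)
cv2.imwrite("pics/scene27.png",ctrl.capture("scene"));t=ctrl.capture("top"); cv2.imwrite("pics/top27.png",t)
for n in["slab_mid","soap_mid","mirror_mid","jar","lotion","hairbrush","ringdish"]:
    print(n,[(r["score"],r["at"]) for r in ctrl.recognise("top",n)][:1])
E
```

```text
clock: 27.25
ee_pos: [460.9, 98.7, 183.9]
ee_rot: [[0.122, 0.993, 0.001], [0.993, -0.122, 0.001], [0.001, 0.0, -1.0]]
contact_force: [0.3, -0.0, -0.4]
finger_gap: 79.4
t 27.25 B [-180.5   35.   183.9] W [460.9  98.7 183.9] zB [ 0.     0.001 -1.   ] xB [-0.001  1.     0.001] F [ 0.3 -0.  -0.4] gap 79.4 q [ 0.25  0.41 -0.67  2.03  0.35  0.82  0.82]
slab_mid [(0.69, [572.5, 72.9, 16.6])]
soap_mid [(0.95, [560.3, 86.2, 47.6])]
mirror_mid [(0.59, [688.3, 2.1, 270.9])]
jar [(0.59, [648.6, 367.4, 105.9])]
lotion [(0.93, [460.5, -308.6, 121.7])]
hairbrush [(0.83, [358.1, -195.5, 21.5])]
ringdish [(0.59, [753.8, 155.7, 73.5])]
```

View pics/wrist27.png

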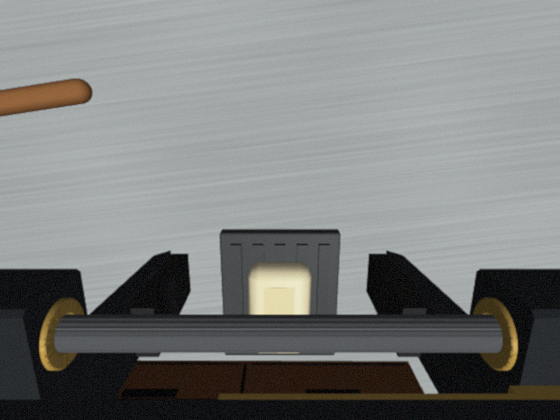

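View pics/scene27.png

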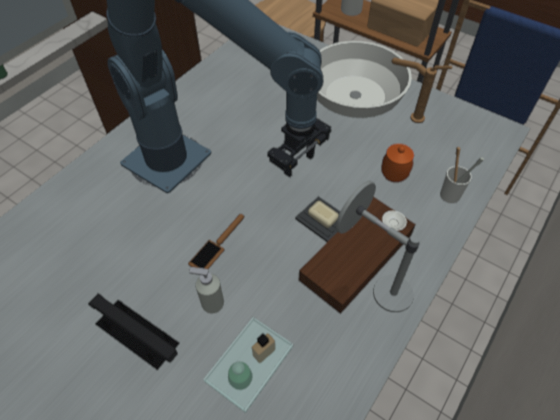

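View pics/top27.png

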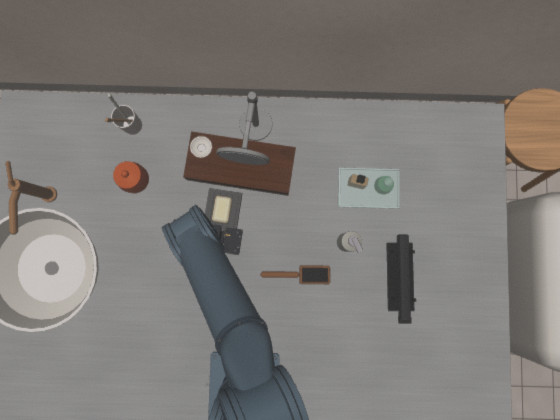

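```bash
python3 - <<'E'
from cell import ctrl
print(ctrl.sign_off())
E
```

```text
the job is handed in; nothing more can be done
None
```

The job is done and handed in at about 27 s. The one thing I can't vouch for is that the last centimetre or so of the slab's lowering was gentle.

- **Slab upright:** I pushed the foot in with both fingertips. The slab first leaned about 6° back towards the robot. I nudged it with the gripper's body until the top view showed it standing upright on its own against the box.
- **Slab flat:** I straddled its top edge, tipped it towards the robot and lowered it on the front finger, measuring it at 60°, 71° and 79° from upright. In the last step it slid off the fingertip, somewhere below 20 mm and perhaps from about 10 mm, before I could ease it fully down. No impact showed in the wrist force, but I only read that between moves. It lies flat with the ridges up, its near edge about 15 mm in front of the box.
- **Soap:** I set it down on its broad face; the contact force was about 9.5 N when I stopped. The last top view puts its centre at (560, 86) mm, and the slab's centre, measured just before, was also (560, 86) mm.
- **Everything else:** The mirror, jar, lotion and hairbrush read within about 4 mm of where they started, which is the recognition accuracy. The ring dish, perfume tray with its bottles and ironstand look unmoved in the pictures. The arm finished touching nothing.

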